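# Refill the sweet dispenser and hold its gate open to fill the dish

### The arm

A 6-joint arm with a two-finger parallel gripper is mounted at the origin on the work surface. World frame = base frame: x ahead of the robot, y to its left, z up, the work surface at z = 0. Lengths are in m, angles in rad, forces in N, time in s.
With the tool pointing down it reaches from about 0.3 to 0.775 m from the base axis. Payload 14.6 kg.
Tool frame: the origin (TCP) lies midway between the tips of the shut fingers; the grasp point (between the pads) lies 19 mm behind it (ctrl.tcp_to_grasp is the distance from the TCP to the grasp point, in m); x points along the fingers, y is the direction in which the jaws open and shut, and the axes are right-handed (so a half turn about x gives the same grasp; the last joint's range is limited). The gripper opens to 94 mm and grips with 3 to 60 N. Pads are 16 mm wide; open, the fingers measure 119 mm over their backs; the gripper's body (75 mm by 177 mm) begins 78 mm behind the grasp point.
Start: joints at [-1.319, 0.3, 1.521, -0, 1.321, -0.067], TCP at [0.172, -0.522, 0.167] pointing down, gripper open.
Joint ranges: [-3.03, 3.03], [-0.79, 2.21], [0.23, 2.52], [-1.04, 4.18], [0, 3.07], [-2.55, 2.55]. Speed limits (rad/s): [2.22, 2.22, 2.57, 3.14, 3.14, 3.14].

### API

Orientations are given as [roll, pitch, yaw] about the fixed x, y, z axes, in that order (R = Rz(yaw) Ry(pitch) Rx(roll)).
In Python, from station import ctrl gives the robot as it stands.
- The arm moves only by the tool jog_arm, never from a script. Its argument "rows" is one flat list of numbers, 7 for each row, row after row: the shift along the world's x, y, z in m, then the turn, a rotation vector about the world's x, y, z in degrees, then the closure, from 0 (fully open) to 1 (shut). A call has 1 to 8 rows; each row shifts and turns the commanded pose from where the row before left it; what a row does not reach is not made up. A row lasts 1/12 s, in which the tool goes at most 41.7 mm and 7.16 degrees, less where a joint would pass 70% of its speed; a pose out of reach is approached as far as the arm can. A call with a gripper value outside its range is refused whole. The fingers move at their own pace and stop on an object; "squeeze" is the grip in N (left out, the last holds). Time passes only in rows, so rows that do not move let the fingers close. It gives the time, the measured TCP pose, the force and the opening at its end, in the units of the state.
- ctrl.get_obs(): the state, without advancing time (a new reading comes with each control period).
- ctrl.camera(name): name is "side" or "top" or "wrist"; returns (picture, depth): 400x640x3 uint8, red, green, blue; 400x640 float32, m along the optical axis (not along the pixel's ray), 0 where there is no reading.
- ctrl.camera_model(name): a dict with "K" (3x3 intrinsics, pixels), "extrinsics" (4x4, takes a point from camera to world coordinates). Camera axes: x right, y down, z forward; pixel columns grow to the right and rows downward; lengths in m; the calibration is good to about 2 mm. A picture is of the moment at which its call begins: read the wrist's pose just before it. camera_model takes no time and is no camera call; for the wrist camera it gives the pose at the moment of the call.
- ctrl.hand_in(): hands the job in, once; it reports no verdict.
The state is a dict: "time_s": time; "qpos": joint angles; "joint_vel": joint speeds; "tau": joint torques, N m; "ee_pos": TCP position; "eef_rot": TCP orientation; "force": force on the tool from outside, world axes, zero at the start; "moment": the same for the moment, N m; "grip_width": finger opening in m.
Only numpy, scipy, OpenCV 4.12 (cv2) and the standard library are available. Lean on these libraries where they do the work, as an engineer would, in place of code of your own. Each camera call takes 0.05 s, during which the arm holds its last target.

### The job

The sweet dispenser on the buffet has run empty. Take the scoop by its handle, tip all five chocolate balls into the dispenser's funnel while the gate is shut, and set the empty scoop back down level on the table; then pull the spring-loaded gate out by its upturned tab until the engraved lines on the slide stand at the front edge of the housing, so that all the balls run out into the dish, and finish while still holding the gate at that mark. Leave the dish and everything else on the table where it is.

Things in the scene. Friction and masses are not known exactly. Their poses are not given: they have to be found in the camera images.
- dispenser: Fixed sweet dispenser: clear funnel and tube on a steel gate housing with thin legs. Origin on the table under the tube's axis; x points from pull tab to back, z up. Funnel rim 185 mm up, 124 mm outside, 114 mm inside, 54 degree cone to a tube of 54 mm bore. Housing 148 mm wide (y), from 62 mm before the axis to 102 mm behind (spring barrel 46 mm farther), 60 to 88 mm up.
- funnel_mouth (a point): Centre of the funnel's rim, 185 mm above the table.
- housing_front (a point): Middle of the upper front edge of the gate housing, 88 mm above the table, 62 mm in front of the axis: the edge that the mark must reach. Axes as the dispenser's.
- gate (a joint): How far the gate slide is pulled out along the dispenser's -x, m: 0 = shut by its spring, stop at 0.085. At 0.060 the two dark engraved lines on its upper face stand at the housing's front edge and its round 54 mm port lies under the tube. Spring pull about 3 N at 0, 9 N at 0.060; let go, it shuts. Sweets start to fall from about 0.03.
- gate_tab (a point): Grip point in the upturned pull tab at the gate's front end, 104 mm above the table, 140 mm before the tube's axis when shut. The tab is an upright plate 40 mm wide (y), 10 mm thick (x; rolled top edge 13 mm), top 128 mm above the table; the slide's upper face below it is 76 mm up. 73 mm are free between tab and housing when shut. Axes as the dispenser's.
- gate_mark (a point): Middle between the two engraved lines on the gate's upper face; moves with the gate. Shut, it is hidden in the housing on the tube's axis.
- dish: White china dish under the outlet of the dispenser, between its legs: 108 mm across the rim, 42 mm high, floor 5 mm thick, origin at its underside's centre. It stays there.
- scoop: Stainless scoop, 0.1 to 0.25 kg, standing level with five sweets in it. Origin at the underside of its basin; x to its nose, z up. Basin 82 mm wide; floor 3 mm thick from x = -48 to 20 mm, then a ramp rising at 28 degrees to the open nose at x = 66 mm, 26 mm up; back and sides 46 mm high. The sweets roll out over the nose once it dips more than about 30 degrees.
- scoop_grip (a point): Place to grip the scoop's handle, 88 mm behind its origin and 40 mm above its underside. The handle is a straight level bar along the scoop's x, 18 mm wide (y) and 16 mm high, from 47 to 157 mm behind the origin. Axes as the scoop's.
- scoop_nose (a point): Middle of the scoop's nose edge, 66 mm ahead of its origin, 26 mm above its underside. Axes as the scoop's.
- hopper_lid: The dispenser's lid, a steel disc of 130 mm with a black knob, lying on the table. Leave it.
- mug: White mug, 78 mm wide, 92 mm high, handle at its +y. Leave it.
- pepper_mill: Dark wooden pepper mill, 54 mm wide, 150 mm high. Leave it.
- jar: Amber glass jar with a lid, 68 mm wide, 100 mm high. Leave it.
- glass: Empty drinking glass, 72 mm wide, 105 mm high. Leave it.
- tongs: Serving tongs lying on the table, about 200 mm long along x, 24 mm high. Leave them.
- sweet1_center (a point): Centre of a gold-foil chocolate ball, 24 mm diameter, 12 g; starts in the scoop.
- sweet2_center (a point): Centre of a gold-foil chocolate ball, 24 mm diameter, 12 g; starts in the scoop.
- sweet3_center (a point): Centre of a gold-foil chocolate ball, 24 mm diameter, 12 g; starts in the scoop.
- sweet4_center (a point): Centre of a gold-foil chocolate ball, 24 mm diameter, 12 g; starts in the scoop.
- sweet5_center (a point): Centre of a gold-foil chocolate ball, 24 mm diameter, 12 g; starts in the scoop.
There are look-alikes about, which are no part of the job. Leave any yellow look-alike of the scoop alone.

How it is judged:
On the way, in this order (a step that is already met when the one before it is completed fails the run):
1. all five balls lie in the dispenser's funnel and tube, with the gate shut (horizontal distance between each of sweet1_center, sweet2_center, sweet3_center, sweet4_center, sweet5_center and dispenser below 0.056 m and z of sweet1_center in the frame of dispenser between 0.078 and 0.185 m and z of sweet2_center in the frame of dispenser between 0.078 and 0.185 m and z of sweet3_center in the frame of dispenser between 0.078 and 0.185 m and z of sweet4_center in the frame of dispenser between 0.078 and 0.185 m and z of sweet5_center in the frame of dispenser between 0.078 and 0.185 m and value of joint gate below 0.006 m), for 0.3 s.
2. the scoop stands level and released on the table (height (world z) of scoop between -0.008 and 0.008 m and angle between scoop's own z axis and vertical below 0.12 rad and linear speed of scoop below 0.03 m/s and contact force between the fingers and scoop below 0.1 N), for 0.2 s.
3. the gate is held by the fingers at the mark (value of joint gate between 0.053 and 0.067 m and contact force between the fingers and gate above 2 N), for 0.5 s.
At the end, for the whole second after the job is handed in: The fingers hold the gate (more than 2 N) still, with its mark within 7 mm of the housing's front edge (joint 0.053 to 0.067); all five balls lie in the dish; the scoop stands level on the table, let go (all of step 2 and all of step 3 and velocity of joint gate between -0.02 and 0.02 m/s and horizontal distance between each of sweet1_center, sweet2_center, sweet3_center, sweet4_center, sweet5_center and dish below 0.046 m and z of sweet1_center in the frame of dish between 0.008 and 0.045 m and z of sweet2_center in the frame of dish between 0.008 and 0.045 m and z of sweet3_center in the frame of dish between 0.008 and 0.045 m and z of sweet4_center in the frame of dish between 0.008 and 0.045 m and z of sweet5_center in the frame of dish between 0.008 and 0.045 m); the arm keeps its last pose, push and grip.
It fails at once if the dish is shifted more than 20 mm (distance of dish from where it was at the start of the episode above 0.02 m).
It fails at once if something else on the table is shifted more than 20 mm (distance of any of hopper_lid, mug, pepper_mill, jar, glass, tongs from where it was at the start of the episode above 0.02 m).
It also fails if it takes over 72 s, if anything falls off the work surface, if the arm or the gripper's body presses on something with over 40 N, if the wrist force passes 120 N, or if a joint passes its speed limit or range.

## Working session

There is one attempt and no reset: what is moved stays moved. The work goes in short steps, Python scripts to look and compute and a tool call to move; the robot and the scene stay as the last step left them, time stands still between calls to the robot, and variables do not carry over. Pictures are saved under pics/ and viewed, and the job is handed in when it is done.

Besides the shell and the picture viewer there is one more tool, called after ">>>" in YAML: its name, and indented under it one key for each argument. jog_arm: Moves the arm, as the interface text tells. Its arguments: {"type":"object","properties":{"rows":{"type":"array"},"squeeze":{"type":"number"}},"required":["rows"]}

```bash
ls && mkdir -p pics
python3 - <<'E'
from station import ctrl
import cv2, numpy as np
o=ctrl.get_obs()
print({k:np.round(v,3) for k,v in o.items()}, ctrl.tcp_to_grasp)
for n in ["side","top"]:
    p,d=ctrl.camera(n); m=ctrl.camera_model(n)
    cv2.imwrite(f"pics/{n}0.png",p[:,:,::-1]); np.savez(f"{n}0.npz",p=p,d=d,K=m["K"],E=m["extrinsics"])
    print(n,np.round(m["K"],1).tolist(),np.round(m["extrinsics"],3).tolist())
E
```

```text
pics
{'time_s': np.float64(0.0), 'qpos': array([-1.319,  0.3  ,  1.522,  0.   ,  1.321, -0.067]), 'joint_vel': array([ 0.   ,  0.001,  0.001,  0.002, -0.   ,  0.002]), 'tau': array([ 0.0000e+00, -5.3181e+01, -3.5273e+01,  7.1000e-02,  2.4000e-02,
       -0.0000e+00]), 'ee_pos': array([ 0.172, -0.522,  0.167]), 'eef_rot': array([-1.655,  1.57 ,  1.806]), 'force': array([-0.328, -0.159, -0.017]), 'moment': array([0.003, 0.047, 0.002]), 'grip_width': np.float64(0.094)} 0.0188
side [[394.0, 0.0, 329.9], [0.0, 394.0, 196.8], [0.0, 0.0, 1.0]] [[-0.996, -0.068, 0.053, 0.522], [-0.086, 0.775, -0.627, 0.609], [0.001, -0.629, -0.778, 0.876], [0.0, 0.0, 0.0, 1.0]]
top [[405.4, 0.0, 323.3], [0.0, 405.4, 203.8], [0.0, 0.0, 1.0]] [[-0.015, -0.986, 0.163, 0.387], [-0.999, 0.021, 0.033, -0.021], [-0.036, -0.163, -0.986, 1.297], [0.0, 0.0, 0.0, 1.0]]
```

View pics/side0.png

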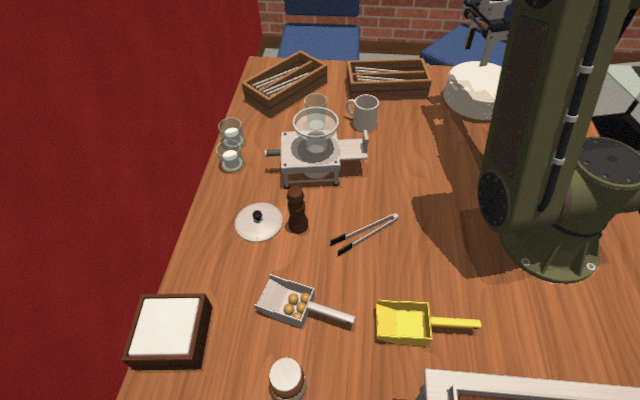

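View pics/top0.png

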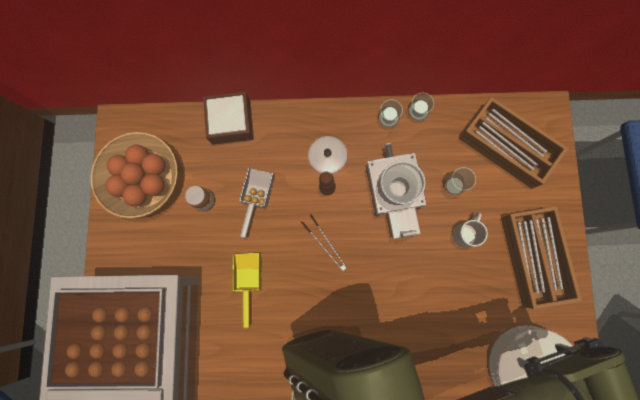

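Run:
```python
import cv2, numpy as np
t=np.load("top0.npz")["p"][:,:,::-1]; s=np.load("side0.npz")["p"][:,:,::-1]
a=cv2.resize(t[155:255,215:295],None,fx=5,fy=5,interpolation=cv2.INTER_CUBIC)
b=cv2.resize(t[130:250,350:440],None,fx=4.2,fy=4.2,interpolation=cv2.INTER_CUBIC)[:500]
cv2.imwrite("pics/ct.png",np.hstack([a,b[:500]])[:, :800])
a=cv2.resize(s[270:335,245:365],None,fx=4,fy=4,interpolation=cv2.INTER_CUBIC)
b=cv2.resize(s[95:195,255:385],None,fx=3.69,fy=3.69,interpolation=cv2.INTER_CUBIC)
w=min(a.shape[1],b.shape[1]);cv2.imwrite("pics/cs.png",np.vstack([a[:230,:w],b[:,:w]]))
```

```text
(no output)
```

View pics/ct.png

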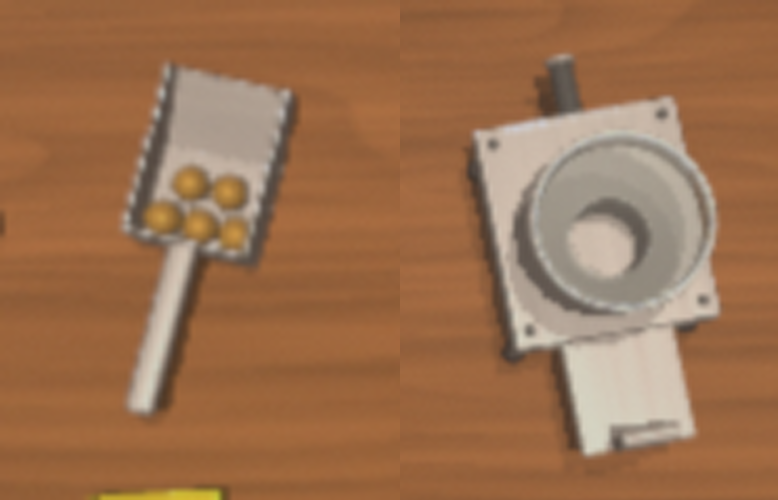

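View pics/cs.png

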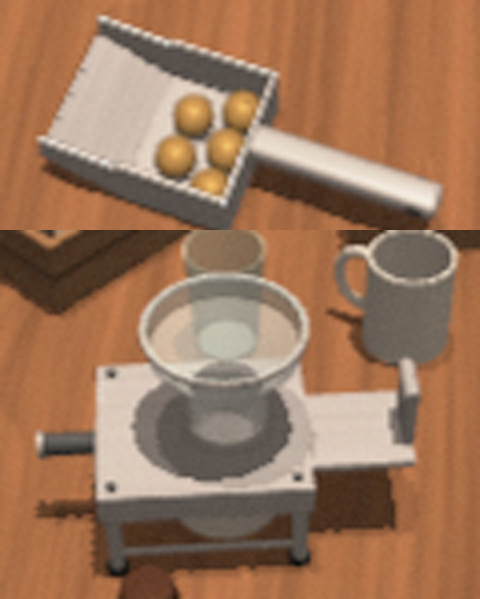

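```bash
cat > h.py <<'E'
import cv2, numpy as np
def ray(K,E,px,z):
    px=np.atleast_2d(px).astype(float)
    d=np.c_[(px[:,0]-K[0,2])/K[0,0],(px[:,1]-K[1,2])/K[1,1],np.ones(len(px))]@E[:3,:3].T
    c=E[:3,3]; t=(z-c[2])/d[:,2]; return c+d*t[:,None]
def proj(K,E,P):
    P=np.atleast_2d(P); q=(P-E[:3,3])@E[:3,:3]; return np.c_[K[0,0]*q[:,0]/q[:,2]+K[0,2],K[1,1]*q[:,1]/q[:,2]+K[1,2]]
def depth_pts(K,E,d):
    v,u=np.mgrid[:d.shape[0],:d.shape[1]]
    q=np.stack([(u-K[0,2])/K[0,0]*d,(v-K[1,2])/K[1,1]*d,d],-1); return q@E[:3,:3].T+E[:3,3]
E
python3 - <<'E'
from h import *
for n in ["top","side"]:
    f=np.load(n+"0.npz");K,E,d,p=f["K"],f["E"],f["d"],f["p"]
    P=depth_pts(K,E,d); P[d==0]=np.nan
    def box(x0,x1,y0,y1,z0,z1): return (P[...,0]>x0)&(P[...,0]<x1)&(P[...,1]>y0)&(P[...,1]<y1)&(P[...,2]>z0)&(P[...,2]<z1)
    print(n,"table z",np.nanmedian(P[box(.3,.7,-.1,.1,-.05,.02)][:,2]))
    # coarse heights map
    for name,b in dict(scoop=(.3,.65,.1,.33,.03,.06),disp=(.3,.75,-.4,-.1,.05,.25)).items():
        m=box(*b); Q=P[m]; print(name,m.sum(),np.round(np.nanmin(Q,0),3),np.round(np.nanmax(Q,0),3))
    np.save(n+"_P.npy",P)
f=np.load("top0.npz");K,E=f["K"],f["E"]
c=lambda x,y:(215+x/5,155+y/5)
for nm,pt,z in [("hend",c(143,408),.048),("hbase",c(185,250),.048),("nl",c(167,65),.04),("nr",c(293,92),.04),("bl",c(127,230),.046),("br",c(254,258),.046)]:
    print(nm,np.round(ray(K,E,pt,z)[0],4))
c=lambda x,y:(350+(x-400)/4.2,130+y/4.2)
for nm,pt,z in [("s1",c(492,145),.088),("s2",c(662,114),.088),("s3",c(529,330),.088),("s4",c(703,299),.088),("rim",c(621,223),.185),("tabL",c(615,435),.128),("tabR",c(682,422),.128)]:
    print(nm,np.round(ray(K,E,pt,z)[0],4))
E
```

```text
top table z -0.0003453138056355165
scoop 568 [0.3   0.193 0.03 ] [0.65  0.303 0.055]
disp 3757 [ 0.462 -0.4    0.05 ] [ 0.75  -0.119  0.188]
side table z -0.0002024289206145058
scoop 1331 [0.3   0.196 0.03 ] [0.65  0.306 0.052]
disp 4314 [ 0.466 -0.399  0.05 ] [ 0.75  -0.117  0.187]
hend [0.4956 0.2692 0.048 ]
hbase [0.5945 0.2443 0.048 ]
nl [0.7165 0.2593 0.04  ]
nr [0.6968 0.1779 0.04  ]
bl [0.6084 0.2818 0.046 ]
br [0.5888 0.201  0.046 ]
s1 [ 0.7057 -0.1319  0.088 ]
s2 [ 0.7259 -0.256   0.088 ]
s3 [ 0.5689 -0.1536  0.088 ]
s4 [ 0.5888 -0.2782  0.088 ]
rim [ 0.6248 -0.2064  0.185 ]
tabL [ 0.4891 -0.2049  0.128 ]
tabR [ 0.4972 -0.2508  0.128 ]
```

Run:
```python
from h import *
for n in ["top","side"]:
    P=np.load(n+"_P.npy"); f=np.load(n+"0.npz");p=f["p"]
    def box(x0,x1,y0,y1,z0,z1): return (P[...,0]>x0)&(P[...,0]<x1)&(P[...,1]>y0)&(P[...,1]<y1)&(P[...,2]>z0)&(P[...,2]<z1)
    Q=P[box(.47,.588,.22,.30,.044,.054)]
    c=Q[:,:2].mean(0); u,s,v=np.linalg.svd(Q[:,:2]-c); a=v[0]*np.sign(v[0,0])
    print(n,"handle",len(Q),np.round(c,4),"yaw",np.degrees(np.arctan2(a[1],a[0])).round(2),"ext",np.round([((Q[:,:2]-c)@a).min(),((Q[:,:2]-c)@a).max()],4),"z",np.median(Q[:,2]).round(4))
    # scoop rim pts
    Q=P[box(.585,.73,.17,.30,.042,.05)]; r=cv2.minAreaRect(Q[:,:2].astype(np.float32)); print(" rim",np.round(r[0],4),np.round(r[1],4),round(r[2],2))
    Q=P[box(.5,.76,-.33,-.08,.085,.092)]; r=cv2.minAreaRect(Q[:,:2].astype(np.float32)*1000); print(" housing",len(Q),np.round(r[0],1),np.round(r[1],1),round(r[2],2))
    b=cv2.boxPoints(r);print(np.round(b,1).tolist())
    Q=P[box(.5,.76,-.33,-.08,.181,.19)]; r=cv2.minEnclosingCircle(Q[:,:2].astype(np.float32)*1000); print(" funnel",len(Q),r,np.median(Q[:,2]))
    Q=P[box(.46,.52,-.29,-.17,.1,.135)]; r=cv2.minAreaRect(Q[:,:2].astype(np.float32)*1000); print(" tab",len(Q),np.round(r[0],1),np.round(r[1],1),round(r[2],2),Q[:,2].max())
    Q=P[box(.46,.62,-.29,-.15,.072,.08)]; r=cv2.minAreaRect(Q[:,:2].astype(np.float32)*1000); print(" slide",len(Q),np.round(r[0],1),np.round(r[1],1),round(r[2],2),np.median(Q[:,2]))
```

```text
top handle 150 [0.5418 0.2616] yaw -14.86 ext [-0.0482  0.0491] z 0.0474
 rim [0.645  0.2357] [0.0827 0.1263] 76.12
 housing 966 [ 654.6 -202.8] [175.8 147.5] 9.34
[[555.9000244140625, -144.3000030517578], [579.7999877929688, -289.8999938964844], [753.2000122070312, -261.3999938964844], [729.2999877929688, -115.80000305175781]]
 funnel 240 ((629.0442504882812, -207.3693389892578), 62.12272262573242) 0.18393260438001102
 tab 69 [ 491.1 -229. ] [12.7 40.3] 8.23 0.13096270144845468
 slide 612 [ 543.2 -221.4] [129.4 131.5] 55.0 0.07581146225391289
side handle 317 [0.5427 0.2642] yaw -14.28 ext [-0.0457  0.0469] z 0.047
 rim [0.648  0.2372] [0.0835 0.1306] 75.87
 housing 1382 [ 615.7 -206.3] [236.  150.1] 7.94
[[488.5, -148.1999969482422], [509.20001220703125, -296.8999938964844], [742.9000244140625, -264.29998779296875], [722.2000122070312, -115.69999694824219]]
 funnel 250 ((632.1851196289062, -207.43431091308594), 63.90445327758789) 0.18365362377329614
 tab 78 [ 495.  -227.9] [12.6 43.1] 11.24 0.13058236423303027
 slide 523 [ 530.7 -223. ] [79.6 85.2] 9.29 0.07586575230771986
```

```bash
cat > plan.py <<'E'
from h import *
from scipy.spatial.transform import Rotation as R
from station import ctrl
def tool(psi,tilt,sgn=1):
    "fingers tilted 'tilt' deg from straight down toward heading psi; jaws horizontal across psi"
    p,t=np.radians([psi,tilt]); a=np.array([np.cos(p),np.sin(p),0]); n=np.array([-np.sin(p),np.cos(p),0])*sgn
    f=np.sin(t)*a-np.cos(t)*np.array([0,0,1]); return np.c_[f,n,np.cross(f,n)]
def cur():
    o=ctrl.get_obs(); return o,o["ee_pos"],R.from_euler("xyz",o["eef_rot"]).as_matrix()
def goto(T,grasp):
    o,p,C=cur(); tcp=np.array(grasp)+T[:,0]*ctrl.tcp_to_grasp
    rv=np.degrees(R.from_matrix(T@C.T).as_rotvec())
    print("t",o["time_s"],"target tcp",np.round(tcp,4),"d",np.round(tcp-p,4),"rv",np.round(rv,2),"|rv|",np.linalg.norm(rv).round(1)); return tcp-p,rv
E
python3 - <<'E'
from plan import *
a=np.array([np.cos(np.radians(-14.3)),np.sin(np.radians(-14.3)),0])
g=np.array([.648,.235,.040])-a*.085; print(g)
o,p,C=cur();print(np.round(C,3))
for s in (1,-1): goto(tool(-14.3,40,s),g+[0,0,.14])
P=np.load("top_P.npy")
def b(x0,x1,y0,y1,z0,z1):
    m=(P[...,0]>x0)&(P[...,0]<x1)&(P[...,1]>y0)&(P[...,1]<y1)&(P[...,2]>z0)&(P[...,2]<z1);Q=P[m];r=cv2.minEnclosingCircle(Q[:,:2].astype(np.float32)*1000);return len(Q),np.round(r[0]),round(r[1]),Q[:,2].max().round(3)
print("jar",b(.5,.7,.31,.45,.07,.2)); print("mill",b(.5,.75,-.08,.06,.06,.2)); print("mug",b(.35,.55,-.5,-.36,.07,.2));print("glass",b(.55,.75,-.5,-.33,.08,.2))
E
```

```text
[0.56563366 0.25599492 0.04      ]
[[-0.     0.313 -0.95 ]
 [ 0.001 -0.95  -0.313]
 [-1.    -0.001 -0.   ]]
t 0.1 target tcp [0.5773 0.253  0.1656] d [ 0.405   0.7751 -0.0014] rv [-52.96  -1.9  139.76] |rv| 149.5
t 0.1 target tcp [0.5773 0.253  0.1656] d [ 0.405   0.7751 -0.0014] rv [  1.35 -40.5  -31.24] |rv| 51.2
jar (381, array([621., 408.]), 32, np.float64(0.106))
mill (216, array([657.,   9.]), 22, np.float64(0.155))
mug (251, array([ 503., -429.]), 51, np.float64(0.096))
glass (197, array([ 653., -401.]), 36, np.float64(0.11))
```

>>> jog_arm:
  rows: [0.005, 0, 0.03, 0, 0, 0, 0, 0.005, 0.01, 0.035, 0, 0, 0, 0, 0.01, 0.02, 0.035, 0, 0, 0, 0, 0.015, 0.03, 0.02, 0, 0, 0, 0, 0.0168, 0.0325, 0, 0, -2, -1.55, 0, 0.0168, 0.0325, 0, 0, -2, -1.55, 0, 0.0168, 0.0325, 0, 0, -2, -1.55, 0, 0.0168, 0.0325, 0, 0, -2, -1.55, 0]
  squeeze: 60

```text
time_s: 0.77
ee_pos: [0.275, -0.3306, 0.2872]
eef_rot: [2.883, 1.43, -0.05]
force: [2.0, -0.5, 0.4]
grip_width: 0.0937
```

>>> jog_arm:
  rows: [0.0168, 0.0325, 0, 0, -2, -1.55, 0, 0.0168, 0.0325, 0, 0, -2, -1.55, 0, 0.0168, 0.0325, 0, 0, -2, -1.55, 0, 0.0168, 0.0325, 0, 0, -2, -1.55, 0, 0.0168, 0.0325, 0, 0, -2, -1.55, 0, 0.0168, 0.0325, 0, 0, -2, -1.55, 0, 0.0168, 0.0325, 0, 0, -2, -1.55, 0, 0.0168, 0.0325, 0, 0, -2, -1.55, 0]

```text
time_s: 1.43
ee_pos: [0.4093, -0.0706, 0.2877]
eef_rot: [2.99, 1.151, -0.164]
force: [1.0, -0.9, 0.6]
grip_width: 0.0937
```

>>> jog_arm:
  rows: [0.0168, 0.0325, -0.01, 0, -2, -1.55, 0, 0.0168, 0.0325, -0.01, 0, -2, -1.55, 0, 0.0168, 0.0325, -0.01, 0, -2, -1.55, 0, 0.0168, 0.0325, -0.01, 0, -2, -1.55, 0, 0.0168, 0.0325, -0.01, 0, -2, -1.55, 0, 0.0168, 0.0325, -0.01, 0, -2, -1.55, 0, 0.0168, 0.0325, -0.01, 0, -2, -1.55, 0, 0.0168, 0.0325, -0.01, 0, -2, -1.55, 0]

```text
time_s: 2.1
ee_pos: [0.5466, 0.1726, 0.2165]
eef_rot: [3.094, 0.913, -0.253]
force: [0.3, -1.1, -0.7]
grip_width: 0.0938
```

Run:
```python
from plan import *
goto(tool(-14.3,40,-1),[.5656,.256,.14])
```

```text
t 2.1 target tcp [0.5773 0.253  0.1256] d [ 0.0307  0.0804 -0.0909] rv [ 1.09 -2.69 -1.92] |rv| 3.5
```

>>> jog_arm:
  rows: [0.01, 0.025, -0.02, 0.3, -0.9, -0.6, 0, 0.01, 0.025, -0.02, 0.4, -0.9, -0.6, 0, 0.007, 0.02, -0.02, 0.4, -0.9, -0.7, 0, 0.003, 0.01, -0.02, 0, 0, 0, 0, 0.001, 0, -0.01, 0, 0, 0, 0, 0, 0, 0, 0, 0, 0, 0]

```text
time_s: 2.6
ee_pos: [0.5999, 0.2127, 0.1579]
eef_rot: [-3.112, 0.952, -0.16]
force: [-0.4, 0.1, -1.0]
grip_width: 0.0939
```

Run:
```python
from plan import *
goto(tool(-14.3,40,-1),[.5656,.256,.14])
p,d=ctrl.camera("wrist");cv2.imwrite("pics/w1.png",p[:,:,::-1]);m=ctrl.camera_model("wrist");np.savez("w1.npz",p=p,d=d,K=m["K"],E=m["extrinsics"])
p,d=ctrl.camera("side");cv2.imwrite("pics/s1.png",p[:,:,::-1])
```

```text
t 2.6 target tcp [0.5773 0.253  0.1256] d [-0.0226  0.0403 -0.0323] rv [-1.95 -4.26 -3.75] |rv| 6.0
```

View pics/w1.png

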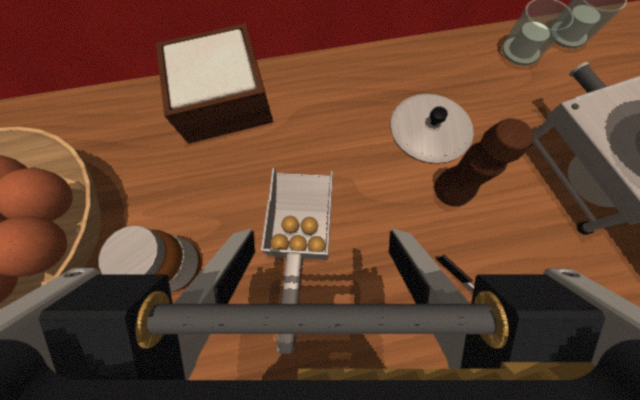

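View pics/s1.png

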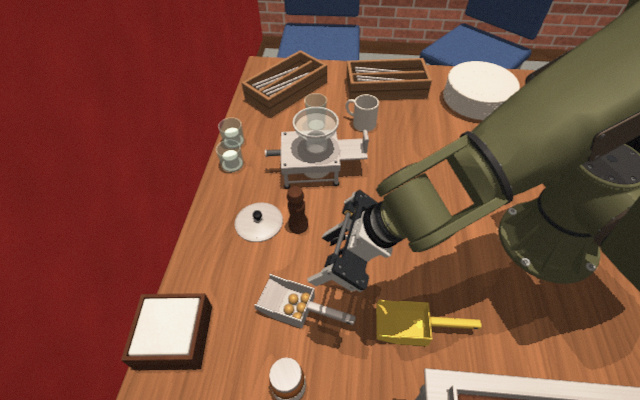

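Run:
```python
from plan import *
o,p,C=cur(); print(np.round(o["qpos"],3),np.round(o["joint_vel"],3),o["time_s"])
goto(tool(-14.3,40,-1),[.5656,.256,.14])
```

```text
[ 0.443  0.227  1.772 -0.548  0.685  2.554] [ 0.003 -0.021 -0.01   0.     0.002 -0.002] 2.7
t 2.7 target tcp [0.5773 0.253  0.1256] d [-0.0231  0.04   -0.0351] rv [-2.02 -4.05 -3.75] |rv| 5.9
```

>>> jog_arm:
  rows: [0, 0, 0.01, 4, -1, -5, 0]

```text
time_s: 2.78
ee_pos: [0.6039, 0.2055, 0.1745]
eef_rot: [-2.981, 0.962, -0.12]
force: [0.4, -0.0, -0.6]
grip_width: 0.0936
```

Run:
```python
from plan import *
o,p,C=cur(); print(np.round(o["qpos"],3),C[:,0].round(3))
goto(tool(-14.3,40,1),[.5656,.256,.14])
```

```text
[ 0.411  0.203  1.76  -0.471  0.693  2.554] [ 0.568 -0.069 -0.82 ]
t 2.7833 target tcp [0.5773 0.253  0.1256] d [-0.0266  0.0475 -0.0489] rv [ 105.16  -20.31 -140.51] |rv| 176.7
```

>>> jog_arm:
  rows: [-0.004, 0.006, 0, -3.7, 0.5, 5.3, 0, -0.004, 0.006, 0, -3.7, 0.5, 5.3, 0, -0.004, 0.006, 0, -3.7, 0.5, 5.3, 0, -0.004, 0.006, 0, -3.7, 0.5, 5.3, 0, -0.004, 0.006, 0, -3.7, 0.5, 5.3, 0, -0.004, 0.006, 0, -3.7, 0.5, 5.3, 0, -0.004, 0.006, 0, -3.7, 0.5, 5.3, 0, 0, 0.006, 0, -3.7, 0.5, 5.3, 0]

```text
time_s: 3.45
ee_pos: [0.5771, 0.2532, 0.1782]
eef_rot: [2.392, 0.964, -0.126]
force: [-0.0, 0.2, -0.9]
grip_width: 0.0941
```

Run:
```python
from plan import *
o,p,C=cur(); print(np.round(o["qpos"],3),C[:,0].round(3),p)
goto(tool(-14.3,40,1),[.5656,.256,.14])
```

```text
[ 0.525  0.205  1.748 -0.527  0.756  1.78 ] [ 0.566 -0.071 -0.821] [0.57705619 0.25316663 0.1781844 ]
t 3.45 target tcp [0.5773 0.253  0.1256] d [ 0.0003 -0.0002 -0.0526] rv [-80.5   12.83 103.16] |rv| 131.5
```

>>> jog_arm:
  rows: [0, 0, 0, -4.2, 0.65, 5.4, 0, 0, 0, 0, -4.2, 0.65, 5.4, 0, 0, 0, 0, -4.2, 0.65, 5.4, 0, 0, 0, 0, -4.2, 0.65, 5.4, 0, 0, 0, 0, -4.2, 0.65, 5.4, 0, 0, 0, 0, -4.2, 0.65, 5.4, 0, 0, 0, 0, -4.2, 0.65, 5.4, 0, 0, 0, 0, -4.2, 0.65, 5.4, 0]

```text
time_s: 4.12
ee_pos: [0.5776, 0.2528, 0.1782]
eef_rot: [1.353, 0.949, -0.225]
force: [0.3, -1.4, 0.7]
grip_width: 0.094
```

>>> jog_arm:
  rows: [0, 0, 0, -4.2, 0.65, 5.4, 0, 0, 0, 0, -4.2, 0.65, 5.4, 0, 0, 0, 0, -4.2, 0.65, 5.4, 0, 0, 0, 0, -4.2, 0.65, 5.4, 0, 0, 0, 0, -4.2, 0.65, 5.4, 0, 0, 0, 0, -4.2, 0.65, 5.4, 0, 0, 0, 0, -4.2, 0.65, 5.4, 0, 0, 0, 0, -4.2, 0.65, 5.4, 0]

```text
time_s: 4.78
ee_pos: [0.5776, 0.2529, 0.1782]
eef_rot: [0.372, 0.893, -0.253]
force: [-0.1, -0.7, -0.9]
grip_width: 0.0935
```

Run:
```python
from plan import *
o,p,C=cur(); print(np.round(o["qpos"],3),C[:,0].round(3),p)
goto(tool(-14.3,40,1),[.5656,.256,.14])
```

```text
[ 0.583  0.231  1.748 -0.705  0.802  0.048] [ 0.607 -0.157 -0.779] [0.57755096 0.25285608 0.17815924]
t 4.7833 target tcp [0.5773 0.253  0.1256] d [-0.0002  0.0002 -0.0526] rv [-13.41   2.27  16.69] |rv| 21.5
```

>>> jog_arm:
  rows: [0, 0, -0.013, -3.4, 0.6, 4.2, 0, 0, 0, -0.013, -3.4, 0.6, 4.2, 0, 0, 0, -0.013, -3.4, 0.6, 4.2, 0, 0, 0, -0.013, -3.3, 0.6, 4.2, 0, 0, 0, 0, 0, 0, 0, 0]

```text
time_s: 5.2
ee_pos: [0.5767, 0.2523, 0.1233]
eef_rot: [-0.007, 0.877, -0.255]
force: [-0.0, 0.1, -0.3]
grip_width: 0.094
```

Run:
```python
from plan import *
o,p,C=cur(); print(np.round(o["qpos"],3),C[:,0].round(3),p)
goto(tool(-14.3,40,1),[.5656,.256,.04])
m=ctrl.camera_model("wrist");p,d=ctrl.camera("wrist");cv2.imwrite("pics/w2.png",p[:,:,::-1]);np.savez("w2.npz",p=p,d=d,K=m["K"],E=m["extrinsics"])
```

```text
[ 0.59   0.302  1.811 -0.828  0.707 -0.173] [ 0.619 -0.161 -0.769] [0.57667102 0.25228984 0.1232996 ]
t 5.2 target tcp [0.5773 0.253  0.0256] d [ 0.0006  0.0007 -0.0977] rv [ 0.21 -0.28 -0.01] |rv| 0.4
```

View pics/w2.png

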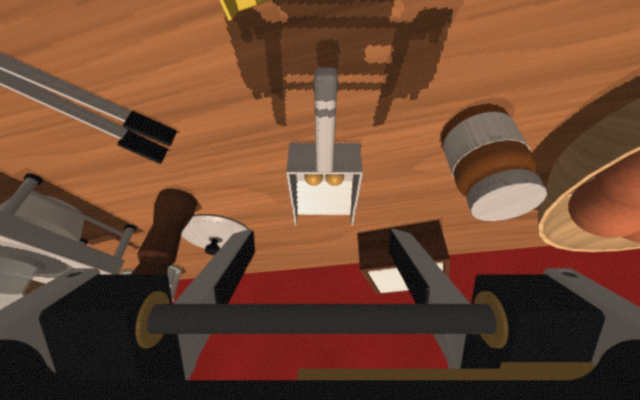

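Run:
```python
from plan import *
f=np.load("w2.npz");K,E=f["K"],f["E"];o,p,C=cur()
print("cam in tool",np.round(C.T@(E[:3,3]-p),3))
P=depth_pts(K,E,f["d"]);
m=(f["d"]>0)&(P[...,0]>.49)&(P[...,0]<.59)&(P[...,1]>.22)&(P[...,1]<.3)&(P[...,2]>.04)&(P[...,2]<.06)
Q=P[m];c=Q[:,:2].mean(0);u,s,v=np.linalg.svd(Q[:,:2]-c,full_matrices=False);a=v[0]*np.sign(v[0,0]);t=(Q[:,:2]-c)@a
print(len(Q),c,np.degrees(np.arctan2(a[1],a[0])),t.min(),t.max(),"end",c+a*t.min(),np.median(Q[:,2]))
n=np.array([-a[1],a[0]]);print("width",np.ptp((Q[:,:2]-c)@n), "lateral of grip point",(np.array([.5656,.256])-c)@n)
```

```text
cam in tool [-0.216 -0.001 -0.079]
1960 [0.53301553 0.26549685] -14.386989362168334 -0.03881547170148296 0.0603944837433017 end [0.49541733 0.27514133] 0.047137368103633975
width 0.018982326880404486 lateral of grip point -0.0011027621444445574
```

>>> jog_arm:
  rows: [0, 0, -0.016, 0, 0, 0, 0, 0.001, 0.001, -0.018, 0, 0, 0, 0, 0, 0.001, -0.018, 0, 0, 0, 0, 0, 0, -0.018, 0, 0, 0, 0, 0, 0, -0.016, 0, 0, 0, 0, 0, 0, -0.01, 0, 0, 0, 0, 0, 0, -0.002, 0, 0, 0, 0, 0, 0, 0, 0, 0, 0, 0]

```text
time_s: 5.92
ee_pos: [0.5796, 0.2559, 0.0293]
eef_rot: [0.0, 0.879, -0.254]
force: [0.1, -0.2, -0.3]
grip_width: 0.0938
```

Run:
```python
from plan import *
goto(tool(-14.3,40,1),[.5659,.257,.04])
o,p,C=cur();print(o["qpos"].round(3),o["force"])
m=ctrl.camera_model("wrist");p,d=ctrl.camera("wrist");cv2.imwrite("pics/w3.png",p[:,:,::-1])
```

```text
t 5.9167 target tcp [0.5776 0.254  0.0256] d [-0.002  -0.0018 -0.0037] rv [-0.1  -0.35  0.26] |rv| 0.5
[ 0.591  0.468  1.846 -1.039  0.587  0.1  ] [ 0.14877458 -0.22893816 -0.29214981]
```

View pics/w3.png

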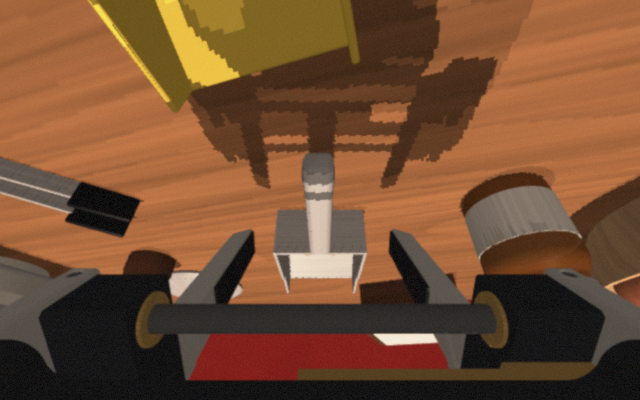

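Run:
```python
from plan import *
goto(tool(-14.3,30,1),[.5659,.257,.04])
```

```text
t 5.9667 target tcp [0.575  0.2547 0.0237] d [-0.0047 -0.0013 -0.006 ] rv [2.38 9.37 0.25] |rv| 9.7
```

>>> jog_arm:
  rows: [-0.002, 0, -0.002, 0.8, 3.1, 0.1, 0, -0.002, -0.001, -0.002, 0.8, 3.1, 0.1, 0, -0.001, 0, -0.002, 0.8, 3.1, 0.1, 0, 0, 0, 0, 0, 0, 0, 0]

```text
time_s: 6.3
ee_pos: [0.5758, 0.255, 0.0248]
eef_rot: [0.006, 1.047, -0.244]
force: [1.0, -0.3, 0.7]
grip_width: 0.0939
```

Run:
```python
from plan import *
goto(tool(-14.3,30,1),[.5659,.257,.04])
o,p,C=cur();print(o["qpos"].round(3),o["force"])
```

```text
t 6.3 target tcp [0.575  0.2547 0.0237] d [-0.0008 -0.0004 -0.0011] rv [-0.16  0.04 -0.06] |rv| 0.2
[ 0.53   0.462  1.776 -0.65   0.615 -0.307] [ 0.9846247  -0.33422666  0.66248057]
```

Good. Close.

>>> jog_arm:
  rows: [-0.001, 0, -0.001, 0, 0, 0, 0.4, 0, 0, 0, 0, 0, 0, 0.7, 0, 0, 0, 0, 0, 0, 1, 0, 0, 0, 0, 0, 0, 1, 0, 0, 0, 0, 0, 0, 1, 0, 0, 0, 0, 0, 0, 1, 0, 0, 0, 0, 0, 0, 1]
  squeeze: 60

```text
time_s: 6.88
ee_pos: [0.5729, 0.2547, 0.0211]
eef_rot: [-0.002, 1.047, -0.249]
force: [0.6, 1.1, -0.2]
grip_width: 0.0505
```

>>> jog_arm:
  rows: [0, 0, 0, 0, 0, 0, 1, 0, 0, 0, 0, 0, 0, 1, 0, 0, 0.004, 0, 0, 0, 1, 0, 0, 0.008, 0, 0, 0, 1, 0, 0, 0.01, 0, 0, 0, 1, 0, 0, 0.004, 0, 0, 0, 1, 0, 0, 0, 0, 0, 0, 1]

```text
time_s: 7.47
ee_pos: [0.5737, 0.2551, 0.0491]
eef_rot: [0.002, 1.046, -0.246]
force: [-0.4, -0.1, 0.6]
grip_width: 0.0043
```

Run:
```python
from plan import *
o,p,C=cur();print(o["qpos"].round(3),o["force"],o["moment"],o["grip_width"],p)
p,d=ctrl.camera("side");m=ctrl.camera_model("side");np.savez("s3.npz",p=p,d=d,K=m["K"],E=m["extrinsics"])
cv2.imwrite("pics/s3.png",cv2.resize(p[220:380,200:420,::-1],None,fx=3,fy=3))
```

```text
[ 0.533  0.419  1.77  -0.615  0.657 -0.351] [-0.42480943 -0.13079539  0.62358251] [ 0.103118    0.08265243 -0.03192483] 0.004322957300348103 [0.57373268 0.25507562 0.04913537]
```

View pics/s3.png

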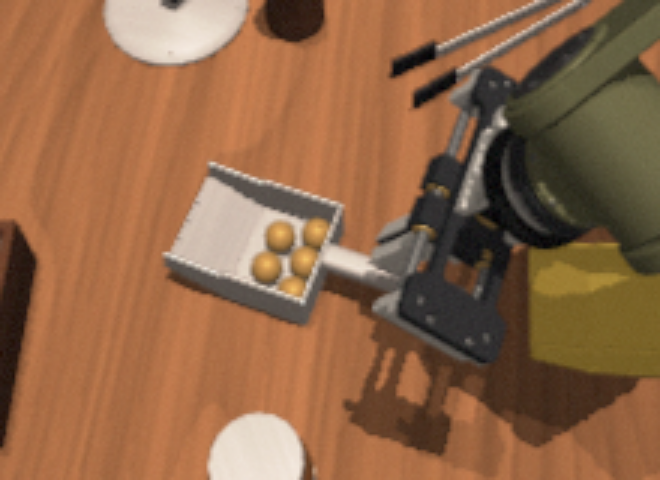

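>>> jog_arm:
  rows: [0, 0, 0.01, 0, 0, 0, 0.3, 0, 0, 0, 0, 0, 0, 0.3, 0, 0, 0, 0, 0, 0, 0.3, 0, 0, 0, 0, 0, 0, 0.3, 0, 0, 0, 0, 0, 0, 0.3, 0, 0, 0, 0, 0, 0, 0.3, 0, 0, 0, 0, 0, 0, 0.3, 0, 0, 0, 0, 0, 0, 0.3]

```text
time_s: 8.18
ee_pos: [0.573, 0.2546, 0.057]
eef_rot: [-0.002, 1.048, -0.249]
force: [-0.6, -0.5, -0.7]
grip_width: 0.0514
```

>>> jog_arm:
  rows: [0, 0, -0.01, 0, 0, 0, 0.3, 0, 0, -0.01, 0, 0, 0, 0.3, 0, 0, -0.01, 0, 0, 0, 0.3, 0, 0, -0.006, 0, 0, 0, 0.3, 0, 0, 0, 0, 0, 0, 0.3, 0, 0, 0, 0, 0, 0, 0.3]

```text
time_s: 8.68
ee_pos: [0.5728, 0.2545, 0.0205]
eef_rot: [-0.003, 1.048, -0.25]
force: [0.1, -0.1, 0.8]
grip_width: 0.0659
```

Run:
```python
from plan import *
goto(tool(-14.3,30,1),[.5659,.257,.04])
o,p,C=cur();print(o["grip_width"],o["force"])
p,d=ctrl.camera("wrist");cv2.imwrite("pics/w4.png",p[:,:,::-1])
```

```text
t 8.6833 target tcp [0.575  0.2547 0.0237] d [0.0022 0.0001 0.0032] rv [ 0.07 -0.08 -0.11] |rv| 0.2
0.06589809204616727 [ 0.05441627 -0.07005911  0.83727361]
```

View pics/w4.png

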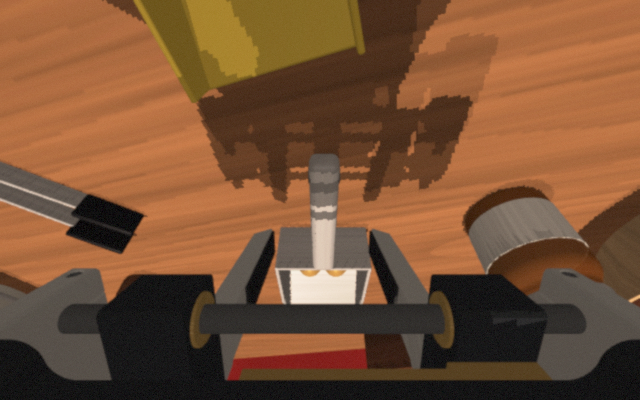

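The handle lies midway between the fingers (about px 323, 170–260). I'm raising the tool 2 mm, then closing and waiting before any lift.

>>> jog_arm:
  rows: [0.002, 0, 0.003, 0, 0, 0, 1, 0, 0, 0, 0, 0, 0, 1, 0, 0, 0, 0, 0, 0, 1, 0, 0, 0, 0, 0, 0, 1, 0, 0, 0, 0, 0, 0, 1, 0, 0, 0, 0, 0, 0, 1, 0, 0, 0, 0, 0, 0, 1, 0, 0, 0, 0, 0, 0, 1]
  squeeze: 60

```text
time_s: 9.4
ee_pos: [0.575, 0.2547, 0.0242]
eef_rot: [-0.001, 1.048, -0.249]
force: [-0.3, 0.3, -0.3]
grip_width: 0.0156
```

>>> jog_arm:
  rows: [0, 0, 0, 0, 0, 0, 1, 0, 0, 0, 0, 0, 0, 1]

```text
time_s: 9.57
ee_pos: [0.575, 0.2547, 0.0242]
eef_rot: [-0.001, 1.048, -0.249]
force: [-0.2, 0.4, -1.5]
grip_width: 0.0027
```

Run:
```python
from plan import *
o,p,C=cur();print(o["grip_width"],o["force"],p,C.round(3).tolist())
p,d=ctrl.camera("wrist");cv2.imwrite("pics/w5.png",p[:,:,::-1]);m=ctrl.camera_model("wrist");np.savez("w5.npz",p=p,d=d,K=m["K"],E=m["extrinsics"])
p,d=ctrl.camera("side");m=ctrl.camera_model("side");np.savez("s5.npz",p=p,d=d,K=m["K"],E=m["extrinsics"])
cv2.imwrite("pics/s5.png",cv2.resize(p[260:360,240:380,::-1],None,fx=5,fy=5))
```

```text
0.002721932021452277 [-0.19252868  0.42898606 -1.53166388] [0.5750105  0.25467666 0.02418107] [[0.484, 0.245, 0.84], [-0.123, 0.969, -0.212], [-0.866, -0.001, 0.5]]
```

View pics/w5.png

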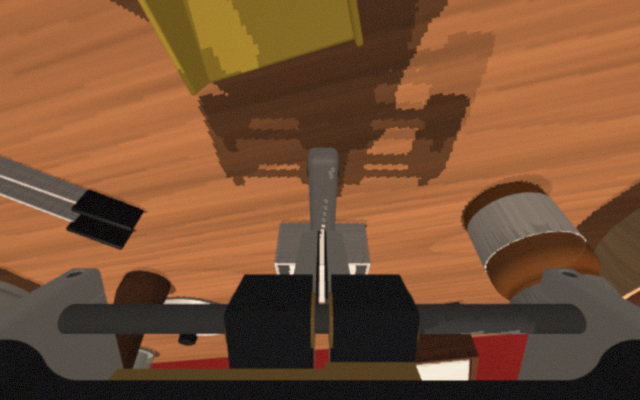

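View pics/s5.png

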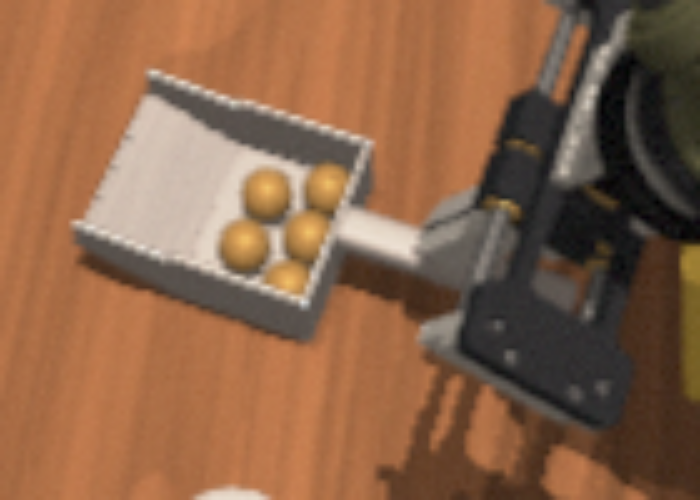

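Run:
```python
from plan import *
o,p,C=cur()
f=np.load("w5.npz");P=depth_pts(f["K"],f["E"],f["d"]);L=(P-p)@C
print(proj(f["K"],f["E"],p),proj(f["K"],f["E"],p-.0188*C[:,0]))
for v in range(150,340,10): 
    print(v,[(L[v,u]*1000).round(0).tolist()+[(P[v,u,2]*1000).round()] for u in (312,322,332)])
f=np.load("s5.npz");print("side proj tcp",proj(f["K"],f["E"],p),proj(f["K"],f["E"],p-.0188*C[:,0]))
```

```text
[[321.89436465 222.67571453]] [[321.93370499 230.98682286]]
150 [[-52.0, -6.0, -64.0, np.float64(37.0)], [-52.0, -0.0, -64.0, np.float64(38.0)], [-52.0, 6.0, -64.0, np.float64(37.0)]]
160 [[-58.0, -6.0, -59.0, np.float64(45.0)], [-60.0, -0.0, -59.0, np.float64(46.0)], [-58.0, 6.0, -59.0, np.float64(45.0)]]
170 [[-56.0, -6.0, -53.0, np.float64(46.0)], [-57.0, -0.0, -53.0, np.float64(47.0)], [-57.0, 6.0, -53.0, np.float64(47.0)]]
180 [[-53.0, -6.0, -46.0, np.float64(47.0)], [-53.0, -0.0, -46.0, np.float64(47.0)], [-53.0, 6.0, -46.0, np.float64(47.0)]]
190 [[-49.0, -6.0, -39.0, np.float64(47.0)], [-49.0, -0.0, -39.0, np.float64(47.0)], [-49.0, 6.0, -39.0, np.float64(47.0)]]
200 [[-45.0, -6.0, -31.0, np.float64(47.0)], [-45.0, -0.0, -32.0, np.float64(47.0)], [-43.0, 6.0, -31.0, np.float64(46.0)]]
210 [[-39.0, -7.0, -23.0, np.float64(46.0)], [-41.0, -0.0, -23.0, np.float64(48.0)], [-40.0, 7.0, -23.0, np.float64(47.0)]]
220 [[-34.0, -7.0, -14.0, np.float64(46.0)], [-36.0, 0.0, -15.0, np.float64(48.0)], [-35.0, 7.0, -14.0, np.float64(47.0)]]
230 [[-41.0, -7.0, -9.0, np.float64(55.0)], [-30.
[... 693 characters left out ...]
3.0, -30.0, np.float64(133.0)], [68.0, 0.0, 108.0, np.float64(19.0)], [-148.0, 3.0, -33.0, np.float64(136.0)]]
300 [[-151.0, -3.0, -31.0, np.float64(139.0)], [68.0, 0.0, 121.0, np.float64(26.0)], [-152.0, 2.0, -32.0, np.float64(140.0)]]
310 [[-154.0, -3.0, -30.0, np.float64(142.0)], [-150.0, -0.0, -28.0, np.float64(140.0)], [-153.0, 2.0, -30.0, np.float64(142.0)]]
320 [[-155.0, -3.0, -29.0, np.float64(144.0)], [-152.0, -0.0, -26.0, np.float64(143.0)], [-154.0, 2.0, -28.0, np.float64(144.0)]]
330 [[-156.0, -3.0, -26.0, np.float64(146.0)], [-152.0, -0.0, -23.0, np.float64(145.0)], [-156.0, 2.0, -26.0, np.float64(146.0)]]
side proj tcp [[319.76422991 311.33267887]] [[323.60816046 309.71336158]]
```

Run:
```python
from plan import *
o,p,C=cur()
f=np.load("s5.npz");P=depth_pts(f["K"],f["E"],f["d"]);L=((P-p)@C*1000).round(0).astype(int)
for v in range(300,318,2):
    print(v,[L[v,u].tolist() for u in range(312,332,3)])
im=cv2.resize(f["p"][285:330,300:350,::-1],None,fx=14,fy=12,interpolation=cv2.INTER_NEAREST);cv2.imwrite("pics/s5b.png",im)
w=np.load("w5.npz")["p"][200:310,270:380,::-1];cv2.imwrite("pics/w5b.png",cv2.resize(w,None,fx=5,fy=5,interpolation=cv2.INTER_CUBIC))
```

```text
300 [[28, -26, 17], [36, -33, 8], [30, -34, 3], [26, -36, -3], [24, -39, -9], [-46, -12, 11], [-62, -8, 11]]
302 [[-9, -6, 29], [30, -26, 8], [30, -30, 1], [26, -32, -5], [24, -35, -11], [-52, -5, 12], [-64, -3, 10]]
304 [[-8, -3, 26], [-15, -3, 22], [-16, -6, 16], [23, -26, -5], [-35, -5, 10], [-52, -1, 10], [-70, 3, 11]]
306 [[-12, 3, 26], [-14, 1, 20], [-19, -1, 15], [-23, -3, 10], [-42, 2, 11], [-59, 6, 11], [-74, 9, 11]]
308 [[-13, 8, 25], [-15, 5, 19], [-18, 3, 13], [-21, 0, 8], [-47, 8, 11], [-63, 11, 11], [-74, 13, 9]]
310 [[-9, 10, 22], [-13, 8, 17], [-22, 9, 13], [-23, 5, 7], [-45, 11, 9], [-55, 12, 7], [-64, 13, 4]]
312 [[28, -1, 7], [27, -4, 0], [-13, 9, 8], [-23, 9, 5], [-27, 8, 1], [-48, 13, 2], [-54, 12, -2]]
314 [[30, 3, 4], [26, 1, -1], [24, -2, -7], [23, -5, -14], [-22, 9, -3], [-28, 8, -7], [-34, 7, -12]]
316 [[29, 7, 3], [25, 5, -2], [24, 2, -9], [18, 1, -14], [19, -3, -21], [-21, 10, -12], [-28, 9, -16]]
```

View pics/s5b.png

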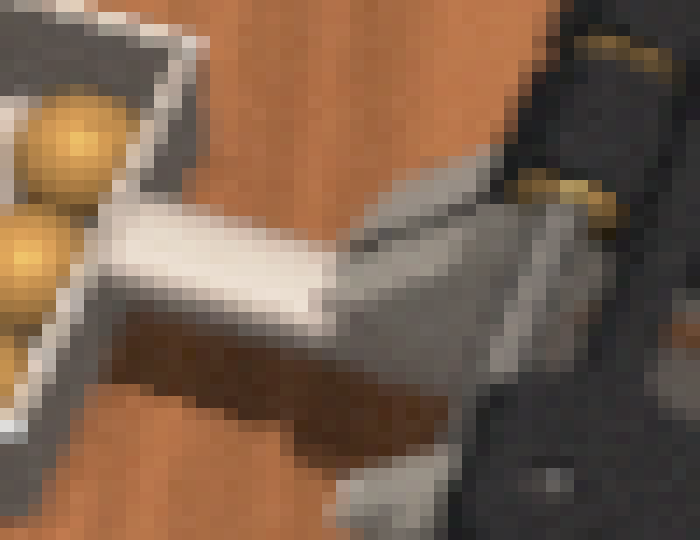

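View pics/w5b.png

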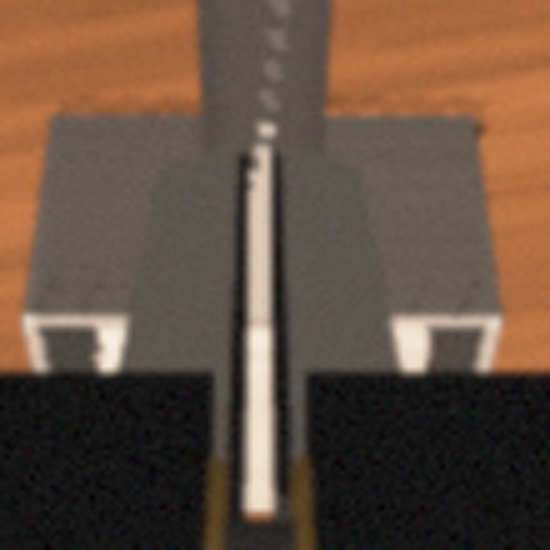

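Run:
```python
from plan import *
f=np.load("w2.npz");K,E=f["K"],f["E"]
# camera in tool fixed: build cam->tool from w5
w=np.load("w5.npz");o,p,C=cur();T=np.eye(4);T[:3,:3]=C;T[:3,3]=p
Ct=np.linalg.inv(T)@w["E"]
L=depth_pts(K,Ct,f["d"])*1000
for v in range(226,290,6): print(v,[L[v,u].round(0).astype(int).tolist() for u in range(228,264,5)])
```

```text
226 [[217, -156, 84], [221, -149, 85], [224, -142, 86], [230, -135, 88], [238, -129, 91], [236, -119, 91], [236, -111, 91], [236, -102, 91]]
232 [[228, -161, 99], [230, -153, 100], [-44, -56, -9], [-45, -53, -9], [-44, -50, -9], [-39, -47, -7], [249, -115, 107], [249, -106, 107]]
238 [[242, -167, 115], [-54, -56, -9], [-54, -53, -9], [-54, -50, -9], [-50, -48, -7], [-41, -47, -4], [265, -119, 125], [265, -110, 125]]
244 [[-63, -56, -9], [-64, -53, -9], [-63, -50, -9], [-61, -48, -8], [-53, -47, -5], [-42, -47, 1], [282, -124, 145], [282, -114, 145]]
250 [[-73, -53, -10], [-73, -51, -10], [-70, -49, -8], [-65, -47, -6], [-55, -47, -1], [-42, -47, 5], [300, -129, 166], [299, -119, 166]]
256 [[-80, -51, -9], [-79, -49, -9], [-75, -47, -7], [-66, -47, -2], [-56, -47, 2], [318, -145, 189], [319, -135, 189], [319, -124, 189]]
262 [[-86, -49, -9], [-84, -47, -8], [-75, -48, -3], [-68, -47, 1], [-57, -47, 6], [337, -152, 213], [340, -141, 214], [340, -130, 214]]
268 [[-90, -48, -8], [-84, -47, -5], [-76, -48, 0], [-68, -47, 5], [361, -171, 241], [363, -160, 242], [362, -148, 241], [361, -136, 241]]
274 [[-92, -47, -6], [-86, -47, -2], [-78, -47, 3], [-69, -47, 8], [682, -267, 442], [675, -247, 438], [674, -228, 437], [666, -209, 432]]
280 [[-93, -47, -3], [-86, -47, 1], [-78, -48, 7], [671, -283, 459], [663, -263, 455], [660, -244, 453], [654, -225, 449], [650, -206, 447]]
286 [[-94, -47, 0], [-87, -47, 4], [654, -298, 474], [648, -278, 470], [646, -259, 468], [642, -241, 466], [639, -223, 464], [634, -204, 461]]
```

>>> jog_arm:
  rows: [0, 0, 0, 0, 0, 0, 0.4, 0, 0, 0, 0, 0, 0, 0.4, 0, 0, 0, 0, 0, 0, 0.4, 0, 0, 0, 0, 0, 0, 0.4, 0, 0, 0, 0, 0, 0, 0.4, 0, 0, 0, 0, 0, 0, 0.4, 0, 0, 0, 0, 0, 0, 0.4, 0, 0, 0, 0, 0, 0, 0.4]

```text
time_s: 10.33
ee_pos: [0.575, 0.2546, 0.0242]
eef_rot: [-0.001, 1.048, -0.249]
force: [-0.8, -0.1, 0.3]
grip_width: 0.0503
```

Run:
```python
from plan import *
o,p,C=cur();print(o["grip_width"],o["force"],p)
for n in ("side","top","wrist"):
    m=ctrl.camera_model(n);q,d=ctrl.camera(n)
    np.savez(n[0]+"6.npz",p=q,d=d,K=m["K"],E=m["extrinsics"])
    P=depth_pts(m["K"],m["extrinsics"],d);L=(P-p)@C*1000
    ok=(d>0)&(L[...,0]<30)&(L[...,0]>-70)&(abs(L[...,1])<70)&(abs(L[...,1])>18)&(abs(L[...,2])<14)&(P[...,2]>.008)
    Q=L[ok];print(n,ok.sum(),np.sort(Q[:,0])[-12:].round(0)); 
    for s in (1,-1):
        k=Q[Q[:,1]*s>0]; 
        if len(k): print(s,"x max",np.percentile(k[:,0],[90,99,100]).round(0),"y",np.percentile(k[:,1],[1,50,99]).round(0))
im=np.load("s6.npz")["p"][270:340,290:370,::-1];cv2.imwrite("pics/s6.png",cv2.resize(im,None,fx=8,fy=8,interpolation=cv2.INTER_CUBIC))
```

```text
0.05027734041473752 [-0.75385629 -0.08375997  0.27624801] [0.57504154 0.25462254 0.02418188]
side 126 [-43. -42. -42. -41. -40. -40. -40. -39. -38. -38. -37. -37.]
1 x max [-46. -37. -37.] y [26. 36. 38.]
-1 x max [-42. -38. -37.] y [-36. -26. -24.]
top 57 [-45. -44. -44. -44. -43. -43. -42. -42. -42. -42. -41.  15.]
1 x max [-42.  -2.  15.] y [25. 27. 36.]
-1 x max [-44. -42. -42.] y [-41. -39. -29.]
wrist 1132 [-39. -38. -38. -38. -38. -38. -38. -38. -38. -37. -37. -37.]
1 x max [-43. -39. -37.] y [27. 30. 39.]
-1 x max [-43. -38. -37.] y [-40. -30. -28.]
```

View pics/s6.png

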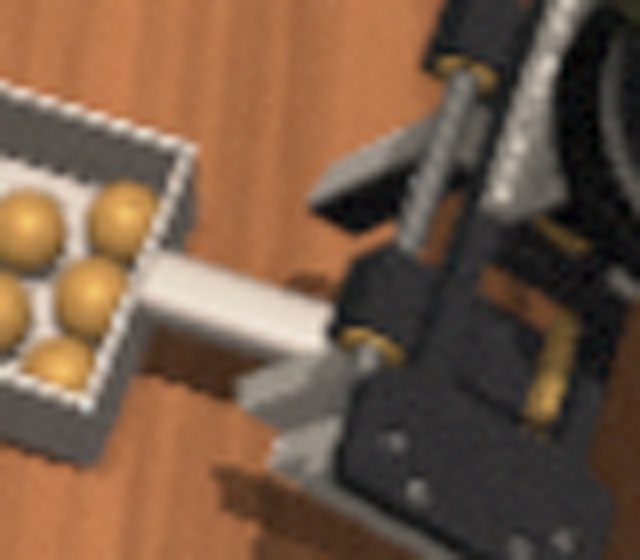

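>>> jog_arm:
  rows: [0.004, -0.001, -0.007, 0, 0, 0, 0.4, 0.004, -0.001, -0.007, 0, 0, 0, 0.4, 0.004, -0.001, -0.007, 0, 0, 0, 0.4, 0.003, -0.001, -0.006, 0, 0, 0, 0.4, 0.002, 0, -0.003, 0, 0, 0, 0.4, 0, 0, 0, 0, 0, 0, 0.4]

```text
time_s: 10.98
ee_pos: [0.592, 0.2502, -0.007]
eef_rot: [-0.004, 1.049, -0.251]
force: [-0.3, -0.1, 0.5]
grip_width: 0.0564
```

```bash
sed -i 's/ctrl.tcp_to_grasp/TG/; s/^def tool/TG=0.055\ndef tool/' plan.py
python3 - <<'E'
from plan import *
goto(tool(-14.3,30,1),[.5659,.257,.04])
o,p,C=cur();print(o["grip_width"],o["force"],p,o["qpos"].round(3))
m=ctrl.camera_model("side");q,d=ctrl.camera("side");cv2.imwrite("pics/s7.png",cv2.resize(q[270:340,280:370,::-1],None,fx=8,fy=8,interpolation=cv2.INTER_CUBIC))
E
```

```text
t 10.9833 target tcp [ 0.5925  0.2502 -0.0076] d [ 0.0005 -0.     -0.0006] rv [ 0.08 -0.11 -0.09] |rv| 0.2
0.05643693713539876 [-0.30823627 -0.08196367  0.54517325] [ 0.59201913  0.25022748 -0.00703632] [ 0.508  0.537  1.751 -0.691  0.569 -0.277]
```

View pics/s7.png

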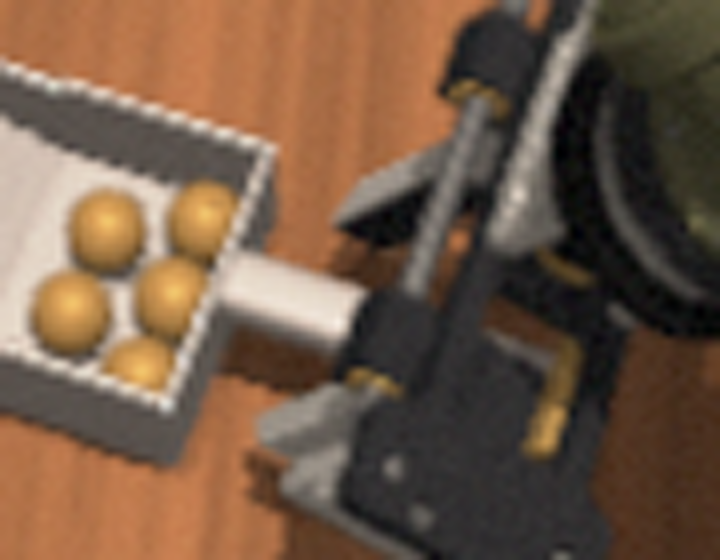

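Fingers now straddle the handle; no contact force (three cameras put the fingertips ~37 mm behind the reported TCP, so I use that offset). Close.

>>> jog_arm:
  rows: [0, 0, 0, 0, 0, 0, 1, 0, 0, 0, 0, 0, 0, 1, 0, 0, 0, 0, 0, 0, 1, 0, 0, 0, 0, 0, 0, 1, 0, 0, 0, 0, 0, 0, 1, 0, 0, 0, 0, 0, 0, 1, 0, 0, 0, 0, 0, 0, 1, 0, 0, 0, 0, 0, 0, 1]
  squeeze: 60

```text
time_s: 11.7
ee_pos: [0.5921, 0.2507, -0.0057]
eef_rot: [-0.001, 1.047, -0.249]
force: [-1.3, 0.3, 1.2]
grip_width: 0.0176
```

>>> jog_arm:
  rows: [0, 0, 0, 0, 0, 0, 1, 0, 0, 0, 0, 0, 0, 1]

```text
time_s: 11.87
ee_pos: [0.592, 0.2507, -0.0057]
eef_rot: [-0.001, 1.047, -0.249]
force: [-1.1, 0.4, 1.8]
grip_width: 0.0177
```

>>> jog_arm:
  rows: [0, 0, 0.003, 0, 0, 0, 1, 0, 0, 0.006, 0, 0, 0, 1, 0, 0, 0.01, 0, 0, 0, 1, 0, 0, 0.012, 0, 0, 0, 1, 0, 0, 0.01, 0, 0, 0, 1, 0, 0, 0.005, 0, 0, 0, 1, 0, 0, 0, 0, 0, 0, 1]

```text
time_s: 12.45
ee_pos: [0.5926, 0.251, 0.042]
eef_rot: [0.002, 1.046, -0.246]
force: [-0.4, -0.7, -2.0]
grip_width: 0.0173
```

Run:
```python
from plan import *
o,p,C=cur();print(o["grip_width"],o["force"],o["moment"],p,o["qpos"].round(3))
m=ctrl.camera_model("side");q,d=ctrl.camera("side");cv2.imwrite("pics/s8.png",cv2.resize(q[240:340,230:370,::-1],None,fx=5,fy=5,interpolation=cv2.INTER_CUBIC))
P=depth_pts(m["K"],m["extrinsics"],d); a=np.array([np.cos(np.radians(-14.3)),np.sin(np.radians(-14.3))]);n=np.array([-a[1],a[0]])
X=(P[...,:2]-[.6475,.236])@a;Y=(P[...,:2]-[.6475,.236])@n
for y0 in (-41,41):
  for x0 in (-40,-20,0):
    k=(d>0)&(abs(X*1000-x0)<8)&(abs(Y*1000-y0)<6)&(P[...,2]>.05); print(y0,x0,k.sum(),(np.percentile(P[k][:,2],95)*1000).round(1) if k.any() else 0)
```

```text
0.017335715458321705 [-0.37114124 -0.69413812 -2.00198537] [ 0.20837549  0.39921402 -0.02539224] [0.59263264 0.25098899 0.04201129] [ 0.509  0.455  1.735 -0.609  0.644 -0.377]
-41 -40 33 93.9
-41 -20 55 93.3
-41 0 65 92.7
41 -40 70 93.6
41 -20 62 92.6
41 0 60 92.5
```

View pics/s8.png

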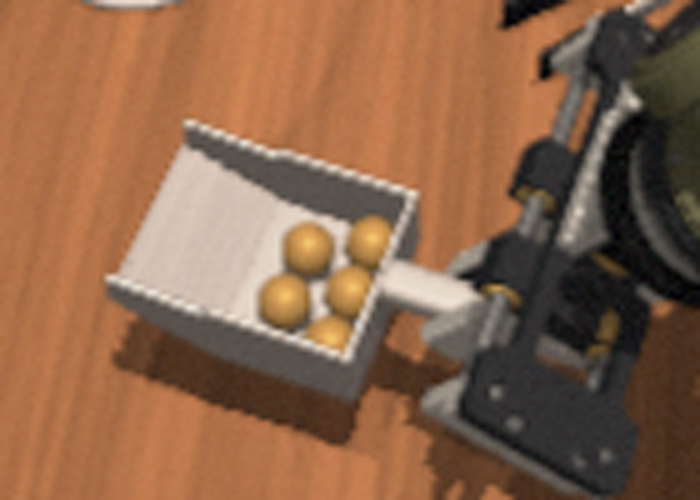

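```bash
python3 - <<'E'
from plan import *
o,p,C=cur()
S0=R.from_euler("z",-14.3,degrees=True).as_matrix()
s0=np.array([.6481,.2362,.047])
np.savez("grasp.npz",Rrel=S0.T@C,prel=S0.T@(p-s0))
E
cat >> plan.py <<'E'
def target(psi,dip,nose,pr=True):
    g=np.load("grasp.npz"); S=R.from_euler("zy",[psi,dip],degrees=True).as_matrix()
    s=np.array(nose)-S@np.array([.066,0,.026]); T=S@g["Rrel"]; tcp=s+S@g["prel"]
    o,p,C=cur(); rv=np.degrees(R.from_matrix(T@C.T).as_rotvec())
    if pr: print("t",o["time_s"].round(2),"tcp",tcp.round(4),"d",(tcp-p).round(4),"rv",rv.round(2),np.linalg.norm(rv).round(1))
    return tcp,T
FUN=np.array([.630,-.2075]); 
def npos(psi,back,z):
    a=np.array([np.cos(np.radians(psi)),np.sin(np.radians(psi))]); return np.r_[FUN-back*a,z]
E
python3 - <<'E'
from plan import *
print("now",end=" ");target(-14.3,0,[.6481+.066*.969,.2362-.066*.247,.073])
for dip,back,z in [(0,.03,.26),(0,.03,.24),(25,.03,.225),(25,.03,.203),(55,.03,.203)]:
    print(dip,z,npos(-18,back,z).round(3),end=" "); target(-18,dip,npos(-18,back,z))
E
```

```text
now Traceback (most recent call last):
  File "<stdin>", line 2, in <module>
  File "plan.py", line 19, in target
    if pr: print("t",o["time_s"].round(2),"tcp",tcp.round(4),"d",(tcp-p).round(4),"rv",rv.round(2),np.linalg.norm(rv).round(1))
                     ^^^^^^^^^^^^^^^^^
AttributeError: 'float' object has no attribute 'round'
```

```bash
sed -i 's/o\["time_s"\].round(2)/round(float(o["time_s"]),2)/' plan.py
python3 - <<'E'
from plan import *
print("now",end=" ");target(-14.3,0,[.6481+.066*.969,.2362-.066*.247,.073])
for dip,back,z in [(0,.03,.26),(0,.03,.24),(25,.03,.225),(25,.03,.203),(55,.03,.203)]:
    print(dip,z,npos(-18,back,z).round(3),end=" "); target(-18,dip,npos(-18,back,z))
E
```

```text
now t 12.5 tcp [0.5923 0.2508 0.0409] d [-0. -0.  0.] rv [ 0. -0. -0.] 0.0
0 0.26 [ 0.601 -0.198  0.26 ] t 12.5 tcp [ 0.4839 -0.1597  0.2279] d [-0.1083 -0.4105  0.187 ] rv [ 0.  -0.  -3.7] 3.7
0 0.24 [ 0.601 -0.198  0.24 ] t 12.5 tcp [ 0.4839 -0.1597  0.2079] d [-0.1083 -0.4105  0.167 ] rv [ 0.  -0.  -3.7] 3.7
25 0.225 [ 0.601 -0.198  0.225] t 12.5 tcp [ 0.4814 -0.1597  0.2456] d [-0.1109 -0.4105  0.2047] rv [-0.81 24.99 -3.64] 25.3
25 0.203 [ 0.601 -0.198  0.203] t 12.5 tcp [ 0.4814 -0.1597  0.2236] d [-0.1109 -0.4105  0.1827] rv [-0.81 24.99 -3.64] 25.3
55 0.203 [ 0.601 -0.198  0.203] t 12.5 tcp [ 0.5078 -0.1597  0.2809] d [-0.0845 -0.4105  0.24  ] rv [-1.78 54.98 -3.41] 55.1
```

>>> jog_arm:
  rows: [0, 0, 0.008, 0, 0, 0, 1, 0, 0, 0.018, 0, 0, 0, 1, -0.002, -0.006, 0.026, 0, 0, 0, 1, -0.004, -0.012, 0.03, 0, 0, 0, 1, -0.006, -0.018, 0.03, 0, 0, -0.4, 1, -0.008, -0.024, 0.03, 0, 0, -0.4, 1, -0.008, -0.03, 0.022, 0, 0, -0.4, 1, -0.008, -0.032, 0.014, 0, 0, -0.4, 1]

```text
time_s: 13.17
ee_pos: [0.5558, 0.1282, 0.2208]
eef_rot: [0.001, 1.046, -0.273]
force: [0.8, -0.5, -2.3]
grip_width: 0.0174
```

>>> jog_arm:
  rows: [-0.008, -0.034, 0.009, 0, 0, -0.4, 1, -0.008, -0.034, 0, 0, 0, -0.4, 1, -0.008, -0.034, 0, 0, 0, -0.4, 1, -0.008, -0.034, 0, 0, 0, -0.4, 1, -0.008, -0.034, 0, 0, 0, -0.4, 1, -0.008, -0.032, 0, 0, 0, -0.1, 1, -0.008, -0.026, 0, 0, 0, 0, 1, -0.008, -0.02, 0, 0, 0, 0, 1]

```text
time_s: 13.83
ee_pos: [0.4911, -0.1211, 0.2272]
eef_rot: [-0.002, 1.048, -0.315]
force: [1.5, 0.8, -2.1]
grip_width: 0.0176
```

>>> jog_arm:
  rows: [-0.006, -0.018, 0, 0, 0, 0, 1, -0.004, -0.012, 0, 0, 0, 0, 1, -0.002, -0.007, 0, 0, 0, 0, 1, -0.002, -0.003, 0, 0, 0, 0, 1, 0, 0, 0, 0, 0, 0, 1, 0, 0, 0, 0, 0, 0, 1]

```text
time_s: 14.33
ee_pos: [0.4779, -0.1591, 0.2272]
eef_rot: [-0.001, 1.048, -0.313]
force: [0.2, -0.4, -1.5]
grip_width: 0.0176
```

Run:
```python
from plan import *
o,p,C=cur();print(o["grip_width"],o["force"],p,o["qpos"].round(3))
target(-18,0,npos(-18,.03,.24)); target(-18,25,npos(-18,.03,.225))
for n in ("side","top"):
    m=ctrl.camera_model(n);q,d=ctrl.camera(n);np.savez(n[0]+"9.npz",p=q,d=d,K=m["K"],E=m["extrinsics"])
    c=q[60:220,220:440] if n=="side" else q[90:260,320:500]
    cv2.imwrite("pics/%s9.png"%n[0],cv2.resize(c[:,:,::-1],None,fx=3.4,fy=3.4,interpolation=cv2.INTER_CUBIC))
```

```text
0.017632424296202473 [ 0.18675783 -0.3516349  -1.45148237] [ 0.4779463  -0.15910818  0.22715086] [-0.43  -0.185  1.99   0.079  0.818 -1.727]
t 14.33 tcp [ 0.4839 -0.1597  0.2079] d [ 0.006  -0.0006 -0.0192] rv [ 0.02 -0.08 -0.  ] 0.1
t 14.33 tcp [ 0.4814 -0.1597  0.2456] d [ 0.0034 -0.0006  0.0185] rv [ 2.000e-02  2.492e+01 -1.000e-02] 24.9
```

View pics/s9.png

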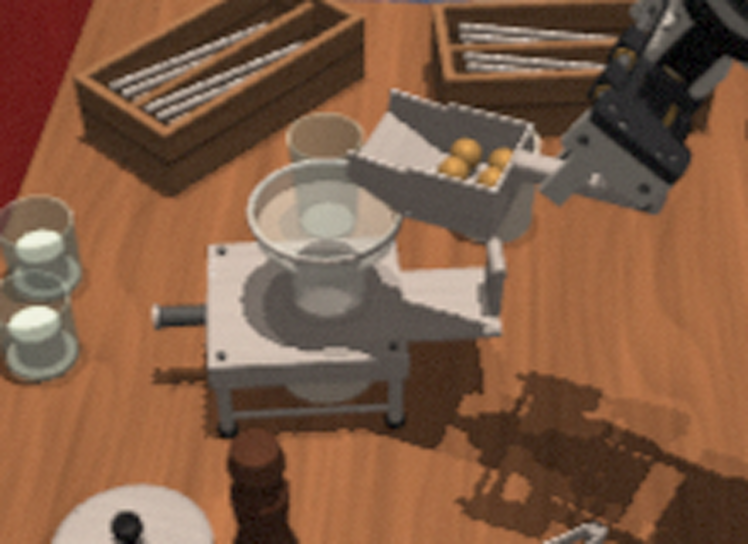

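View pics/t9.png

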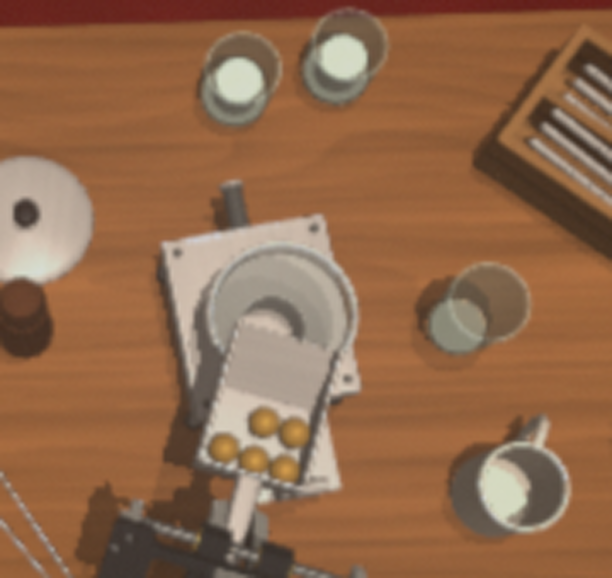

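Run:
```python
from plan import *
f=np.load("t9.npz");K,E=f["K"],f["E"]
for px in [(320+242/3.4,90+318/3.4),(320+335/3.4,90+350/3.4)]: print(ray(K,E,px,.262))
P=depth_pts(K,E,f["d"])
for u,v in [(392,186),(395,187),(405,192),(415,195)]: print(u,v,P[v,u].round(4))
rim=(620/1,)
for px in [(320+283/3.4,90+315/3.4)]: print("rim",ray(K,E,px,.185))
```

```text
[[ 0.60783954 -0.16401771  0.262     ]]
[[ 0.5814663  -0.23310778  0.262     ]]
392 186 [ 0.6021 -0.1665  0.2577]
395 187 [ 0.5993 -0.1741  0.2576]
405 192 [ 0.5864 -0.2001  0.2533]
415 195 [ 0.5769 -0.2245  0.2584]
rim [[ 0.6260262  -0.20815304  0.185     ]]
```

```bash
sed -i 's/from_euler("zy"/from_euler("ZY"/; s/FUN=np.array(\[.630,/FUN=np.array([.628,/' plan.py
python3 - <<'E'
from plan import *
for d,z in ((12,.24),(25,.23),(25,.205),(40,.205),(55,.205)): target(-18,d,npos(-18,.03,z))
E
```

```text
t 14.43 tcp [ 0.4781 -0.1585  0.2344] d [-0.      0.0003  0.0072] rv [ 3.72 11.34 -0.05] 11.9
t 14.43 tcp [ 0.48   -0.1591  0.2532] d [ 0.0019 -0.0003  0.0261] rv [ 7.74 23.71 -0.06] 24.9
t 14.43 tcp [ 0.48   -0.1591  0.2282] d [ 0.0019 -0.0003  0.0011] rv [ 7.74 23.71 -0.06] 24.9
t 14.43 tcp [ 0.4898 -0.1623  0.26  ] d [ 0.0117 -0.0035  0.0328] rv [12.36 37.98 -0.06] 39.9
t 14.43 tcp [ 0.5071 -0.1679  0.2879] d [ 0.029  -0.0091  0.0608] rv [16.99 52.25 -0.06] 54.9
```

>>> jog_arm:
  rows: [0, 0, 0.003, 1, 3, 0, 1, 0, 0, 0.003, 1, 3, 0, 1, 0, 0, 0.003, 1, 3, 0, 1, 0, 0, 0.003, 1, 3, 0, 1, 0, 0, 0.003, 1, 3, 0, 1, 0.001, 0, 0.004, 1, 3, 0, 1, 0.001, 0, 0.004, 0.9, 2.9, 0, 1, 0, 0, 0.003, 0.8, 2.8, 0, 1]

```text
time_s: 15.1
ee_pos: [0.4805, -0.1589, 0.2536]
eef_rot: [-0.003, 1.485, -0.314]
force: [0.3, 0.3, -2.4]
grip_width: 0.0171
```

>>> jog_arm:
  rows: [0, 0, -0.006, 0, 0, 0, 1, 0, 0, -0.007, 0, 0, 0, 1, 0, 0, -0.007, 0, 0, 0, 1, 0, 0, -0.004, 0, 0, 0, 1, 0, 0, 0, 0, 0, 0, 1]

```text
time_s: 15.52
ee_pos: [0.4793, -0.159, 0.2279]
eef_rot: [0.002, 1.484, -0.31]
force: [-0.5, -0.3, -3.1]
grip_width: 0.0177
```

Run:
```python
from plan import *
o,p,C=cur();print(o["grip_width"],o["force"],p,o["qpos"].round(3))
for d in (25,40,55):target(-18,d,npos(-18,.03,.205))
for n in ("side",):
    m=ctrl.camera_model(n);q,d=ctrl.camera(n);np.savez(n[0]+"10.npz",p=q,d=d,K=m["K"],E=m["extrinsics"])
    c=q[60:220,220:440]
    cv2.imwrite("pics/%s10.png"%n[0],cv2.resize(c[:,:,::-1],None,fx=3.4,fy=3.4,interpolation=cv2.INTER_CUBIC))
```

```text
0.017738359969948127 [-0.47801188 -0.33096205 -3.0800008 ] [ 0.47932325 -0.1589915   0.22789166] [-0.397  0.096  1.627  0.008  1.332 -1.657]
t 15.52 tcp [ 0.48   -0.1591  0.2282] d [ 0.0007 -0.0001  0.0003] rv [ 0.03 -0.03  0.01] 0.0
t 15.52 tcp [ 0.4898 -0.1623  0.26  ] d [ 0.0105 -0.0033  0.0321] rv [ 4.66 14.23  0.  ] 15.0
t 15.52 tcp [ 0.5071 -0.1679  0.2879] d [ 0.0278 -0.0089  0.0601] rv [ 9.3 28.5 -0. ] 30.0
```

View pics/s10.png

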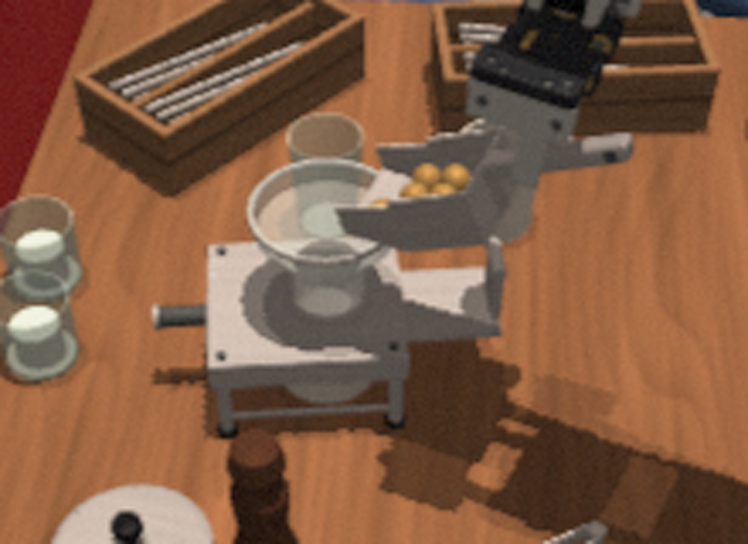

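>>> jog_arm:
  rows: [0.001, 0, 0.005, 0.6, 1.8, 0, 1, 0.001, 0, 0.004, 0.6, 1.8, 0, 1, 0.001, 0, 0.004, 0.6, 1.8, 0, 1, 0.001, -0.001, 0.004, 0.6, 1.8, 0, 1, 0.001, 0, 0.004, 0.6, 1.8, 0, 1, 0.002, -0.001, 0.004, 0.6, 1.8, 0, 1, 0.002, 0, 0.004, 0.6, 1.8, 0, 1, 0.002, -0.001, 0.004, 0.6, 1.8, 0, 1]

```text
time_s: 16.23
ee_pos: [0.4912, -0.1623, 0.2629]
eef_rot: [3.128, 1.394, 2.815]
force: [-1.2, 0.8, -1.6]
grip_width: 0.0175
```

Run:
```python
from plan import *
o,p,C=cur();print(o["grip_width"],o["force"],p,o["qpos"].round(3))
for d in (40,55):target(-18,d,npos(-18,.03,.205))
for n in ("side",):
    m=ctrl.camera_model(n);q,d=ctrl.camera(n);np.savez(n[0]+"11.npz",p=q,d=d,K=m["K"],E=m["extrinsics"])
    c=q[60:220,220:440]
    cv2.imwrite("pics/%s11.png"%n[0],cv2.resize(c[:,:,::-1],None,fx=3.4,fy=3.4,interpolation=cv2.INTER_CUBIC))
```

```text
0.017489162522669834 [-1.15974734  0.7533525  -1.59688715] [ 0.49120125 -0.16233927  0.26285253] [-0.384  0.299  1.314 -0.01   1.705 -1.642]
t 16.23 tcp [ 0.4898 -0.1623  0.26  ] d [-0.0014  0.0001 -0.0029] rv [-0.11 -0.13  0.02] 0.2
t 16.23 tcp [ 0.5071 -0.1679  0.2879] d [ 0.0159 -0.0055  0.0251] rv [ 4.53 14.14  0.03] 14.8
```

View pics/s11.png

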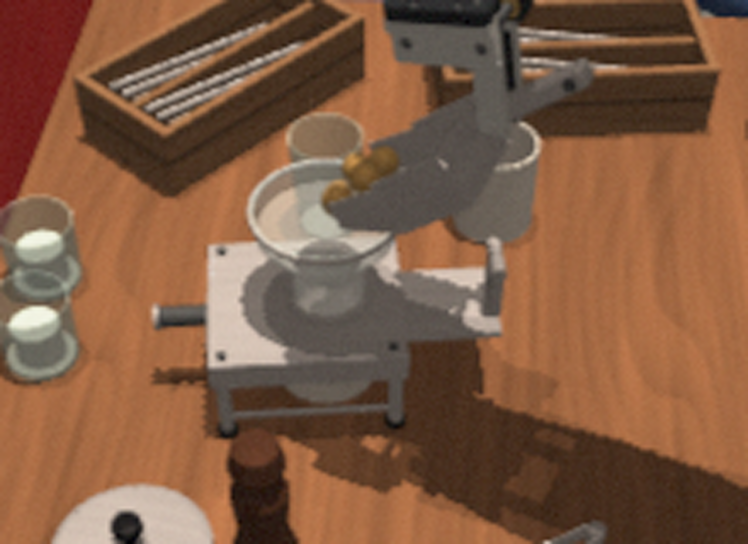

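>>> jog_arm:
  rows: [0.002, -0.001, 0.003, 0.6, 1.8, 0, 1, 0.002, -0.001, 0.003, 0.6, 1.8, 0, 1, 0.002, -0.001, 0.003, 0.6, 1.8, 0, 1, 0.002, -0.001, 0.003, 0.6, 1.8, 0, 1, 0.002, -0.001, 0.003, 0.6, 1.8, 0, 1, 0.002, 0, 0.003, 0.6, 1.8, 0, 1, 0.002, 0, 0.003, 0.6, 1.8, 0, 1, 0.002, 0, 0.003, 0.6, 1.8, 0, 1]

```text
time_s: 16.95
ee_pos: [0.5072, -0.1674, 0.2866]
eef_rot: [3.131, 1.13, 2.818]
force: [-0.0, -0.8, -1.0]
grip_width: 0.0175
```

Run:
```python
from plan import *
o,p,C=cur();print(o["grip_width"],o["force"],p,o["qpos"].round(3))
for d in (55,65):target(-18,d,npos(-18,.03,.205))
for n in ("side","top"):
    m=ctrl.camera_model(n);q,d=ctrl.camera(n)
    c=q[60:220,220:440] if n=="side" else q[90:260,320:500]
    cv2.imwrite("pics/%s12.png"%n[0],cv2.resize(c[:,:,::-1],None,fx=3.4,fy=3.4,interpolation=cv2.INTER_CUBIC))
```

```text
0.017473576372676648 [-0.01272225 -0.80342915 -1.0408372 ] [ 0.50721758 -0.16742612  0.28657011] [-0.375  0.534  0.992 -0.025  2.056 -1.639]
t 16.95 tcp [ 0.5071 -0.1679  0.2879] d [-0.0001 -0.0005  0.0014] rv [-0.26 -0.22  0.05] 0.3
t 16.95 tcp [ 0.5222 -0.1728  0.3036] d [ 0.015  -0.0054  0.017 ] rv [2.84 9.29 0.06] 9.7
```

View pics/s12.png

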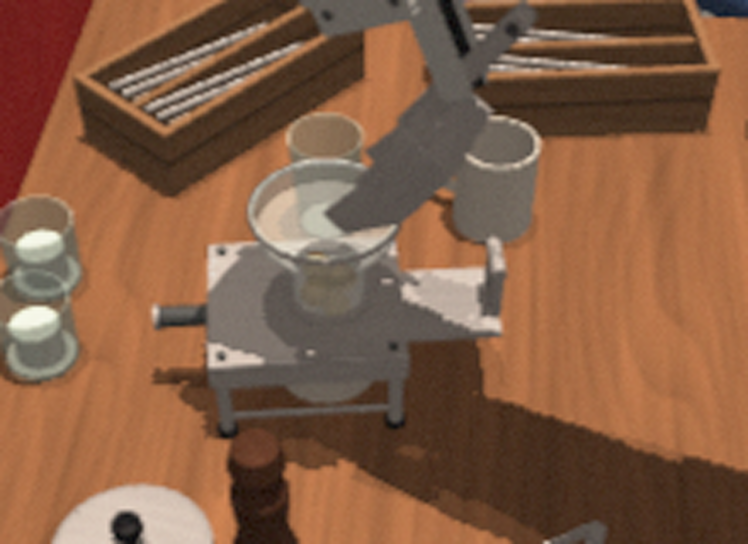

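View pics/t12.png

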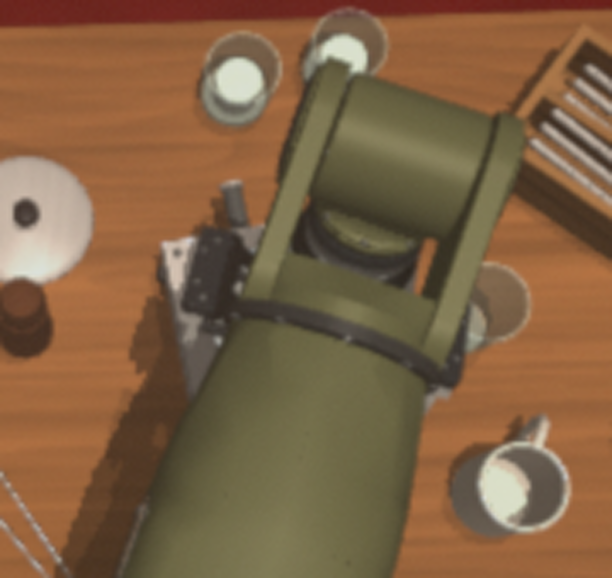

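>>> jog_arm:
  rows: [0, 0, 0.01, 0, 0, 0, 1, -0.003, 0.001, 0.02, 0, 0, 0, 1, -0.004, 0.001, 0.02, 0, 0, 0, 1, -0.006, 0.001, 0.01, -1, -3, 0, 1, -0.006, 0.002, 0, -1.5, -4.6, 0, 1, -0.006, 0.002, 0, -1.5, -4.6, 0, 1, -0.006, 0.002, 0, -1.5, -4.6, 0, 1, -0.006, 0.002, 0, -1.5, -4.6, 0, 1]

```text
time_s: 17.72
ee_pos: [0.4695, -0.1562, 0.3476]
eef_rot: [3.064, 1.53, 2.752]
force: [1.4, -0.6, -1.0]
grip_width: 0.0173
```

Run:
```python
from plan import *
target(-16,0,[.62,.0,.27])
```

```text
t 17.72 tcp [0.5012 0.0344 0.2379] d [ 0.0317  0.1906 -0.1097] rv [ -9.57 -30.91   1.9 ] 32.4
```

>>> jog_arm:
  rows: [0.002, 0.006, 0, -1.4, -4.4, 0.2, 1, 0.003, 0.012, -0.01, -1.4, -4.4, 0.2, 1, 0.004, 0.02, -0.015, -1.4, -4.4, 0.2, 1, 0.005, 0.028, -0.02, -1.4, -4.4, 0.3, 1, 0.005, 0.032, -0.02, -1.4, -4.4, 0.3, 1, 0.005, 0.032, -0.02, -1.3, -4.4, 0.3, 1, 0.005, 0.032, -0.015, -1.2, -4.4, 0.4, 1, 0.004, 0.028, -0.01, 0, 0, 0, 1]

```text
time_s: 18.38
ee_pos: [0.5007, 0.0357, 0.235]
eef_rot: [0.008, 1.052, -0.269]
force: [-0.4, -1.0, -1.8]
grip_width: 0.0173
```

Run:
```python
from plan import *
a=np.array([.969,-.247])
target(-14.3,0,np.r_[np.array([.6475,.236])+.066*a,.026+.05])
for n in ("side","top"):
    m=ctrl.camera_model(n);q,d=ctrl.camera(n);np.savez(n[0]+"13.npz",p=q,d=d,K=m["K"],E=m["extrinsics"])
    c=q[60:220,220:440] if n=="side" else q[90:260,300:480]
    cv2.imwrite("pics/%s13.png"%n[0],cv2.resize(c[:,:,::-1],None,fx=3.4,fy=3.4,interpolation=cv2.INTER_CUBIC))
```

```text
t 18.38 tcp [0.5917 0.2506 0.0439] d [ 0.091   0.2149 -0.1911] rv [-0.3  -0.21  1.6 ] 1.6
```

View pics/s13.png

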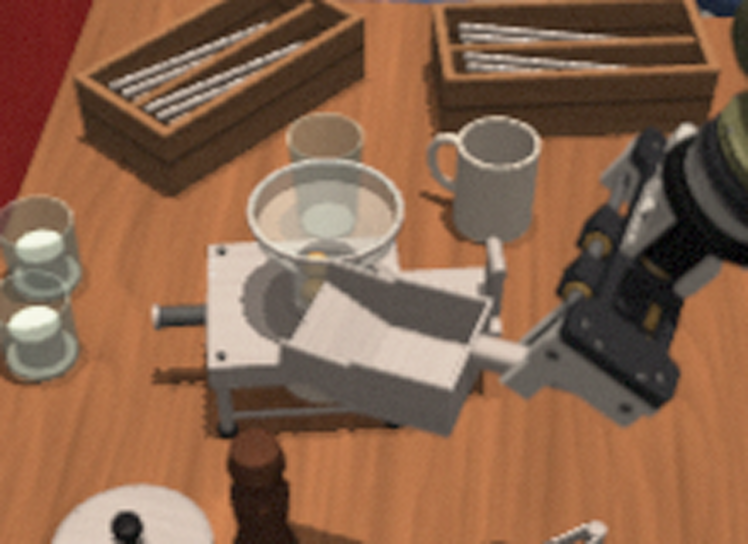

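View pics/t13.png

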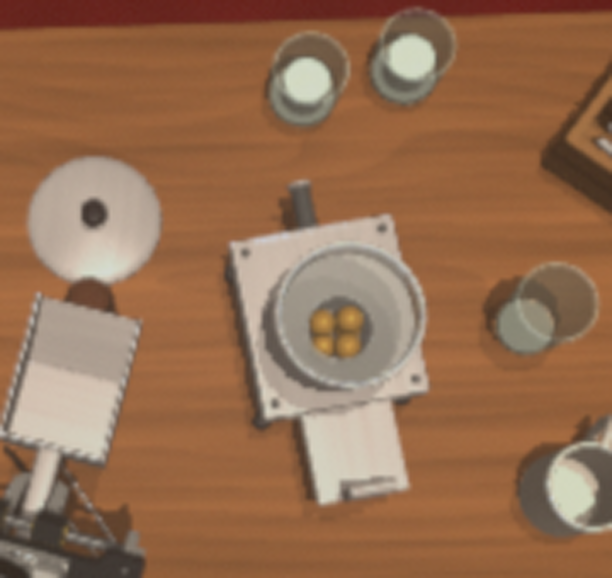

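>>> jog_arm:
  rows: [0.005, 0.015, 0, 0, 0, 0.2, 1, 0.012, 0.028, 0, 0, 0, 0.2, 1, 0.013, 0.032, -0.01, 0, 0, 0.2, 1, 0.013, 0.032, -0.02, 0, 0, 0.2, 1, 0.013, 0.032, -0.025, 0, 0, 0.2, 1, 0.013, 0.03, -0.03, 0, 0, 0.2, 1, 0.012, 0.026, -0.035, 0, 0, 0.2, 1, 0.008, 0.015, -0.035, -0.3, -0.2, 0.2, 1]

```text
time_s: 19.15
ee_pos: [0.5916, 0.2411, 0.0872]
eef_rot: [0.004, 1.049, -0.246]
force: [1.1, -0.1, -1.8]
grip_width: 0.0174
```

>>> jog_arm:
  rows: [0.002, 0.004, -0.025, 0, 0, 0, 1, 0, 0, -0.011, 0, 0, 0, 1, 0, 0, 0, 0, 0, 0, 1, 0, 0, 0, 0, 0, 0, 1]

```text
time_s: 19.48
ee_pos: [0.5926, 0.2424, 0.0521]
eef_rot: [-0.002, 1.051, -0.252]
force: [-0.4, 0.3, -1.9]
grip_width: 0.0174
```

Run:
```python
from plan import *
a=np.array([.969,-.247])
target(-14.3,0,np.r_[np.array([.6475,.236])+.066*a,.026])
o,p,C=cur();print(o["force"],o["joint_vel"].round(3))
m=ctrl.camera_model("side");q,d=ctrl.camera("side");np.savez("s14.npz",p=q,d=d,K=m["K"],E=m["extrinsics"])
cv2.imwrite("pics/s14.png",cv2.resize(q[80:360,200:420,::-1],None,fx=2.1,fy=2.1,interpolation=cv2.INTER_CUBIC))
```

```text
t 19.48 tcp [ 0.5917  0.2506 -0.0061] d [-0.001   0.0081 -0.0582] rv [-0.01 -0.24  0.17] 0.3
[-0.39936605  0.27151375 -1.93814406] [-0.001 -0.027 -0.016  0.001  0.005  0.001]
```

View pics/s14.png

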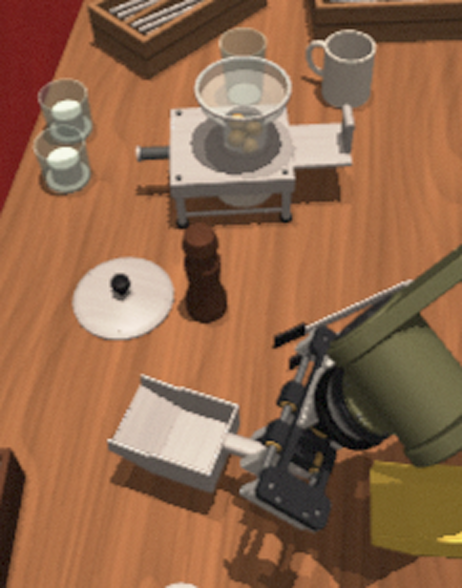

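>>> jog_arm:
  rows: [0, 0.004, -0.012, 0, 0, 0, 1, 0, 0.004, -0.014, 0, 0, 0, 1, 0, 0, -0.012, 0, 0, 0, 1, 0, 0, -0.008, 0, 0, 0, 1, 0, 0, -0.005, 0, 0, 0, 1, 0, 0, -0.003, 0, 0, 0, 1, 0, 0, -0.001, 0, 0, 0, 1, 0, 0, 0, 0, 0, 0, 1]

```text
time_s: 20.2
ee_pos: [0.5923, 0.2511, -0.004]
eef_rot: [-0.003, 1.051, -0.252]
force: [0.1, 1.1, -1.8]
grip_width: 0.0172
```

Run:
```python
from plan import *
o,p,C=cur();print(p,o["force"],o["moment"],o["joint_vel"].round(3))
q=np.load("s14.npz")["p"]
cv2.imwrite("pics/s14b.png",cv2.resize(q[100:170,280:360,::-1],None,fx=8,fy=8,interpolation=cv2.INTER_CUBIC))
```

```text
[ 0.59233988  0.25106844 -0.00397543] [ 0.05801391  1.06063055 -1.75571941] [0.1646974  0.34991722 0.00407481] [-0.001 -0.004 -0.001  0.003  0.002 -0.005]
```

View pics/s14b.png

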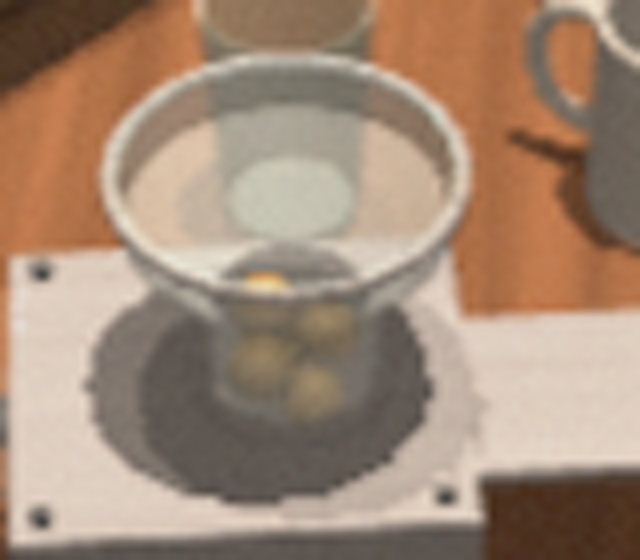

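>>> jog_arm:
  rows: [0, 0, -0.001, 0, 0, 0, 1, 0, 0, -0.001, 0, 0, 0, 1, 0, 0, 0, 0, 0, 0, 1]

```text
time_s: 20.45
ee_pos: [0.5925, 0.2513, -0.0057]
eef_rot: [-0.002, 1.051, -0.252]
force: [-2.3, -1.0, 3.4]
grip_width: 0.0175
```

>>> jog_arm:
  rows: [0, 0, 0, 0, 0, 0, 0.7, 0, 0, 0, 0, 0, 0, 0.5, 0, 0, 0, 0, 0, 0, 0.4, 0, 0, 0, 0, 0, 0, 0.4, 0, 0, 0, 0, 0, 0, 0.4, 0, 0, 0, 0, 0, 0, 0.4]

```text
time_s: 20.95
ee_pos: [0.592, 0.251, -0.0067]
eef_rot: [-0.004, 1.052, -0.253]
force: [0.7, 0.4, 0.6]
grip_width: 0.054
```

>>> jog_arm:
  rows: [-0.004, 0.001, 0.008, 0, 0, 0, 0.4, -0.005, 0.001, 0.01, 0, 0, 0, 0.4, -0.008, 0.002, 0.015, 0, 0, 0, 0.4, -0.008, 0.002, 0.016, 0, 0, 0, 0.4, -0.008, 0.002, 0.016, 0, 0, 0, 0.4, -0.005, 0, 0.02, 0, 0, 0, 0.4, 0, 0, 0.025, 0, 0, 0, 0.4, 0, 0, 0.025, 0, 0, 0, 0.4]

```text
time_s: 21.62
ee_pos: [0.553, 0.2594, 0.1303]
eef_rot: [-0.003, 1.052, -0.251]
force: [-0.1, 0.3, 0.1]
grip_width: 0.0564
```

Run:
```python
from plan import *
o,p,C=cur();print(p,o["force"],o["qpos"].round(3),o["grip_width"])
m=ctrl.camera_model("side");q,d=ctrl.camera("side");np.savez("s15.npz",p=q,d=d,K=m["K"],E=m["extrinsics"])
cv2.imwrite("pics/s15.png",q[:,:,::-1])
P=depth_pts(m["K"],m["extrinsics"],d)
k=(d>0)&(P[...,0]>.585)&(P[...,0]<.74)&(P[...,1]>.17)&(P[...,1]<.31)&(P[...,2]>.04)&(P[...,2]<.06);print(P[k][:,2].max(),np.percentile(P[k][:,2],[50,90]))
```

```text
[0.55302745 0.2593582  0.13032269] [-0.09414474  0.27294332  0.11275458] [ 0.561  0.276  1.744 -0.515  0.818 -0.462] 0.05636589824490334
0.050452863860792285 [0.04509698 0.0475784 ]
```

View pics/s15.png

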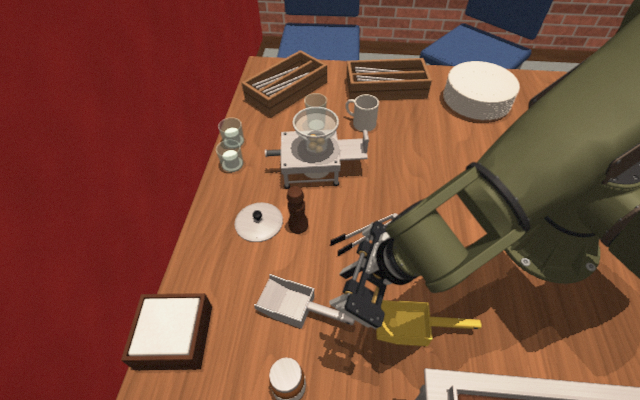

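Run:
```python
from plan import *
goto(tool(9.2,10,1),[.4925,-.2293,.22])
f=np.load("t13.npz");P=depth_pts(f["K"],f["E"],f["d"])
k=(f["d"]>0)&(P[...,0]>.46)&(P[...,0]<.53)&(P[...,1]>-.29)&(P[...,1]<-.17)&(P[...,2]>.1)&(P[...,2]<.135);Q=P[k]
print(len(Q),cv2.minAreaRect(Q[:,:2].astype(np.float32)*1000),Q[:,:2].mean(0))
```

```text
t 21.6667 target tcp [ 0.5019 -0.2278  0.1658] d [-0.0531 -0.4883  0.0298] rv [ 0.68 20.13 23.25] |rv| 30.8
70 ((491.36676025390625, -229.2677459716797), (12.915307998657227, 40.25992965698242), 8.976078987121582) [ 0.4907858  -0.22796771]
```

>>> jog_arm:
  rows: [0, -0.005, 0.02, 0, 0, 0, 0.2, -0.002, -0.012, 0.025, 0, 0.5, 0.5, 0.2, -0.003, -0.022, 0.015, 0, 1.3, 1.5, 0.2, -0.004, -0.034, 0, 0, 1.3, 1.5, 0.2, -0.004, -0.034, 0, 0, 1.3, 1.5, 0.2, -0.004, -0.034, 0, 0, 1.3, 1.5, 0.2, -0.004, -0.034, 0, 0, 1.3, 1.5, 0.2, -0.004, -0.034, 0, 0, 1.3, 1.5, 0.2]

```text
time_s: 22.33
ee_pos: [0.5282, 0.0491, 0.1895]
eef_rot: [-0.068, 1.193, -0.142]
force: [1.0, -0.1, -0.1]
grip_width: 0.0752
```

>>> jog_arm:
  rows: [-0.004, -0.034, 0, 0, 1.3, 1.5, 0.2, -0.004, -0.034, 0, 0, 1.3, 1.5, 0.2, -0.004, -0.034, 0, 0, 1.3, 1.5, 0.2, -0.004, -0.034, 0, 0, 1.3, 1.5, 0.2, -0.004, -0.034, 0, 0, 1.3, 1.5, 0.2, -0.004, -0.034, 0, 0, 1.3, 1.5, 0.2, -0.003, -0.03, 0, 0, 1.3, 1.5, 0.2, 0, -0.01, 0, 0, 1.3, 1.5, 0.2]

```text
time_s: 23.0
ee_pos: [0.5011, -0.1968, 0.1892]
eef_rot: [-0.111, 1.375, 0.023]
force: [0.1, 0.6, 0.1]
grip_width: 0.0753
```

Run:
```python
from plan import *
goto(tool(9.2,10,1),[.4915,-.229,.19]);o,p,C=cur();print(o["qpos"].round(3),o["joint_vel"].round(2),o["grip_width"])
```

```text
t 23.0 target tcp [ 0.5009 -0.2275  0.1358] d [-0.0002 -0.0307 -0.0533] rv [1.05 1.33 1.62] |rv| 2.3
[-0.498  0.138  1.681  0.106  1.154 -2.238] [-0.12  0.27 -0.35 -0.07  0.36 -0.37] 0.07526247391305384
```

>>> jog_arm:
  rows: [0, -0.014, -0.015, 0.4, 0.5, 0.6, 0.2, 0, -0.012, -0.015, 0.4, 0.5, 0.6, 0.2, 0, -0.005, -0.012, 0.3, 0.3, 0.4, 0.2, 0, 0, -0.01, 0, 0, 0, 0.2, 0, 0, 0, 0, 0, 0, 0.2]

```text
time_s: 23.42
ee_pos: [0.5012, -0.224, 0.1346]
eef_rot: [0.017, 1.397, 0.177]
force: [-0.1, 1.0, 0.3]
grip_width: 0.0751
```

Run:
```python
from plan import *
goto(tool(9.2,10,1),[.4915,-.229,.106]);o,p,C=cur();print(o["qpos"].round(3),o["grip_width"])
for n in ("side","wrist"):
    m=ctrl.camera_model(n);q,d=ctrl.camera(n);np.savez(n[0]+"16.npz",p=q,d=d,K=m["K"],E=m["extrinsics"])
    c=q[60:220,240:440] if n=="side" else q
    cv2.imwrite("pics/%s16.png"%n[0],cv2.resize(c[:,:,::-1],None,fx=3.4,fy=3.4,interpolation=cv2.INTER_CUBIC) if n=="side" else c[:,:,::-1])
    if n=="wrist":
        P=depth_pts(m["K"],m["extrinsics"],d)
        k=(d>0)&(P[...,0]>.45)&(P[...,0]<.54)&(P[...,1]>-.29)&(P[...,1]<-.17)&(P[...,2]>.1)&(P[...,2]<.135);Q=P[k]
        print(len(Q),cv2.minAreaRect(Q[:,:2].astype(np.float32)*1000),Q[:,:2].mean(0),Q[:,2].max())
```

```text
t 23.4167 target tcp [ 0.5009 -0.2275  0.0518] d [-0.0003 -0.0035 -0.0827] rv [-0.16 -0.09  0.01] |rv| 0.2
[-0.552  0.237  1.691  0.13   1.087 -2.336] 0.07511139647181475
1047 ((491.20880126953125, -228.89553833007812), (12.691262245178223, 39.94068145751953), 8.564560890197754) [ 0.48894247 -0.22936747] 0.12904139011316745
```

View pics/s16.png

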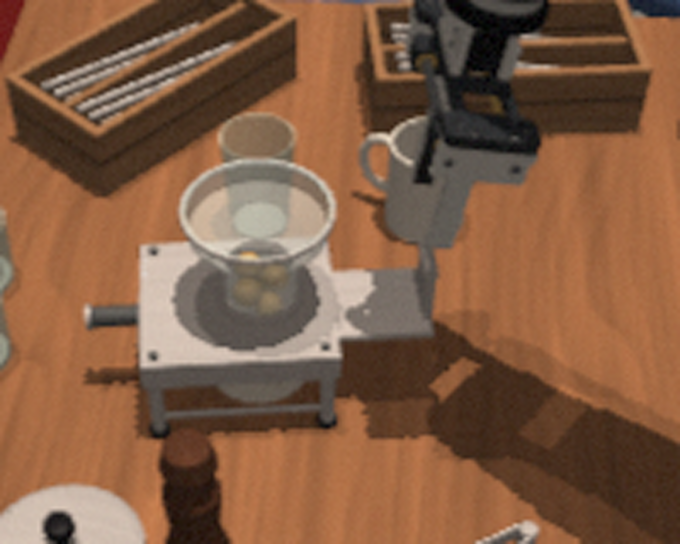

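View pics/w16.png

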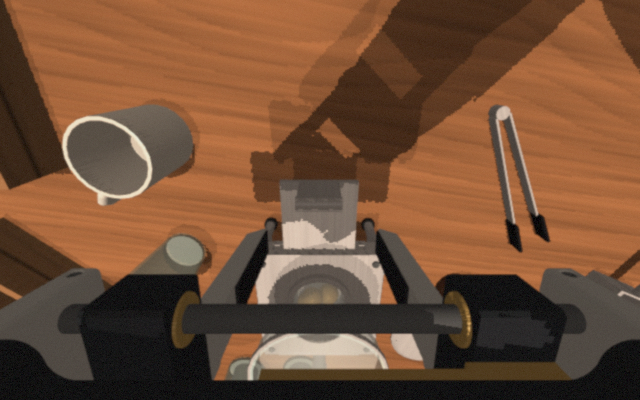

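>>> jog_arm:
  rows: [0, -0.002, -0.012, 0, 0, 0, 0.2, 0, -0.002, -0.018, 0, 0, 0, 0.2, 0, 0, -0.018, 0, 0, 0, 0.2, 0, 0, -0.016, 0, 0, 0, 0.2, 0, 0, -0.012, 0, 0, 0, 0.2, 0, 0, -0.006, 0, 0, 0, 0.2, 0, 0, 0, 0, 0, 0, 0.2]

```text
time_s: 24.1
ee_pos: [0.502, -0.2283, 0.0541]
eef_rot: [0.008, 1.396, 0.17]
force: [-0.8, 0.2, 0.6]
grip_width: 0.0755
```

Run:
```python
from plan import *
goto(tool(9.2,10,1),[.4915,-.229,.106]);o,p,C=cur();print(o["qpos"].round(3),o["grip_width"],o["force"])
for n in ("side",):
    m=ctrl.camera_model(n);q,d=ctrl.camera(n)
    cv2.imwrite("pics/%s17.png"%n[0],cv2.resize(q[80:180,280:400,::-1],None,fx=5.5,fy=5.5,interpolation=cv2.INTER_CUBIC))
```

```text
t 24.1 target tcp [ 0.5009 -0.2275  0.0518] d [-0.001   0.0008 -0.0023] rv [-0.09  0.01 -0.04] |rv| 0.1
[-0.558  0.342  1.763  0.147  0.911 -2.373] 0.07547270017007345 [-0.76133112  0.18461366  0.61702177]
```

View pics/s17.png

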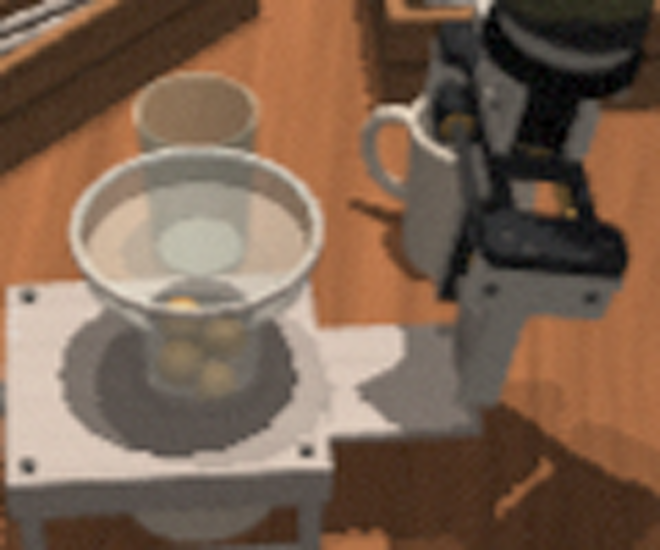

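Fingers straddle the tab at the right height. Close and wait.

>>> jog_arm:
  rows: [0, 0, -0.001, 0, 0, 0, 1, 0, 0, 0, 0, 0, 0, 1, 0, 0, 0, 0, 0, 0, 1, 0, 0, 0, 0, 0, 0, 1, 0, 0, 0, 0, 0, 0, 1, 0, 0, 0, 0, 0, 0, 1, 0, 0, 0, 0, 0, 0, 1, 0, 0, 0, 0, 0, 0, 1]
  squeeze: 60

```text
time_s: 24.82
ee_pos: [0.5016, -0.2266, 0.0535]
eef_rot: [0.03, 1.396, 0.191]
force: [-4.7, 18.5, 10.3]
grip_width: 0.0396
```

>>> jog_arm:
  rows: [0, 0, 0, 0, 0, 0, 1, 0, 0, 0, 0, 0, 0, 1]

```text
time_s: 24.98
ee_pos: [0.5016, -0.2266, 0.0535]
eef_rot: [0.03, 1.396, 0.191]
force: [-4.7, 19.4, 8.4]
grip_width: 0.0397
```

>>> jog_arm:
  rows: [0, 0.001, 0.0005, 0, 0, 0.5, 1, 0, 0.001, 0, 0, 0, 0.3, 1, 0, 0, 0, 0, 0, 0, 1]

```text
time_s: 25.23
ee_pos: [0.5016, -0.2265, 0.0535]
eef_rot: [0.015, 1.396, 0.188]
force: [-1.2, 3.8, -0.5]
grip_width: 0.0394
```

>>> jog_arm:
  rows: [-0.004, -0.0006, 0, 0, 0, 0, 1, -0.006, -0.001, 0, 0, 0, 0, 1, -0.006, -0.001, 0, 0, 0, 0, 1, -0.006, -0.001, 0, 0, 0, 0, 1, -0.006, -0.001, 0, 0, 0, 0, 1, -0.006, -0.001, 0, 0, 0, 0, 1, -0.006, -0.001, 0, 0, 0, 0, 1, -0.006, -0.001, 0, 0, 0, 0, 1]

```text
time_s: 25.9
ee_pos: [0.4559, -0.2337, 0.0536]
eef_rot: [0.017, 1.395, 0.19]
force: [5.8, 8.3, -5.6]
grip_width: 0.0393
```

>>> jog_arm:
  rows: [-0.005, -0.0008, 0, 0, 0, 0, 1, -0.004, -0.0006, 0, 0, 0, 0, 1, -0.003, -0.0005, 0, 0, 0, 0, 1, -0.001, -0.0002, 0, 0, 0, 0, 1, 0, 0, 0, 0, 0, 0, 1, 0, 0, 0, 0, 0, 0, 1]

```text
time_s: 26.4
ee_pos: [0.4432, -0.2357, 0.0536]
eef_rot: [0.017, 1.395, 0.191]
force: [6.2, 8.6, -5.0]
grip_width: 0.0397
```

Run:
```python
from plan import *
o,p,C=cur();print(p,o["force"],o["qpos"].round(3),o["grip_width"]);e=np.array([-.9873,-.159]);print("pull",(p[:2]-[.5016,-.2265])@e)
for n in ("side","top"):
    m=ctrl.camera_model(n);q,d=ctrl.camera(n);np.savez(n[0]+"18.npz",p=q,d=d,K=m["K"],E=m["extrinsics"])
    c=q[80:200,270:400] if n=="side" else q[130:260,340:460]
    cv2.imwrite("pics/%s18.png"%n[0],cv2.resize(c[:,:,::-1],None,fx=5,fy=5,interpolation=cv2.INTER_CUBIC)[:600])
```

```text
[ 0.44316629 -0.23574242  0.05356357] [ 6.17335407  8.60812896 -5.02150231] [-0.642  0.248  1.89   0.167  0.891 -2.484] 0.039688428903623514
pull 0.05916114767415042
```

View pics/s18.png

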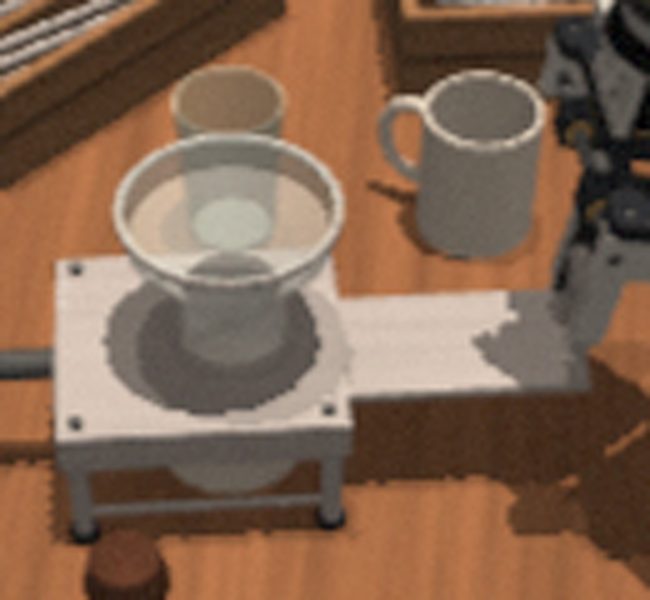

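View pics/t18.png

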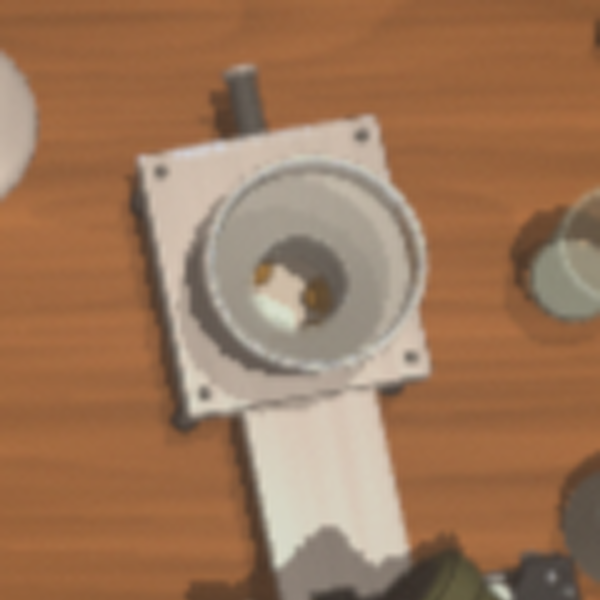

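Run:
```python
from plan import *
n="wrist"
m=ctrl.camera_model(n);q,d=ctrl.camera(n);np.savez("w19.npz",p=q,d=d,K=m["K"],E=m["extrinsics"])
cv2.imwrite("pics/w19.png",cv2.resize(q[170:330,230:420,::-1],None,fx=4,fy=3.7,interpolation=cv2.INTER_CUBIC))
t=np.load("t18.npz");cv2.imwrite("pics/t18b.png",cv2.resize(t["p"][200:225,380:430,::-1],None,fx=14,fy=14,interpolation=cv2.INTER_NEAREST))
P=depth_pts(m["K"],m["extrinsics"],d)
```

```text
(no output)
```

View pics/w19.png

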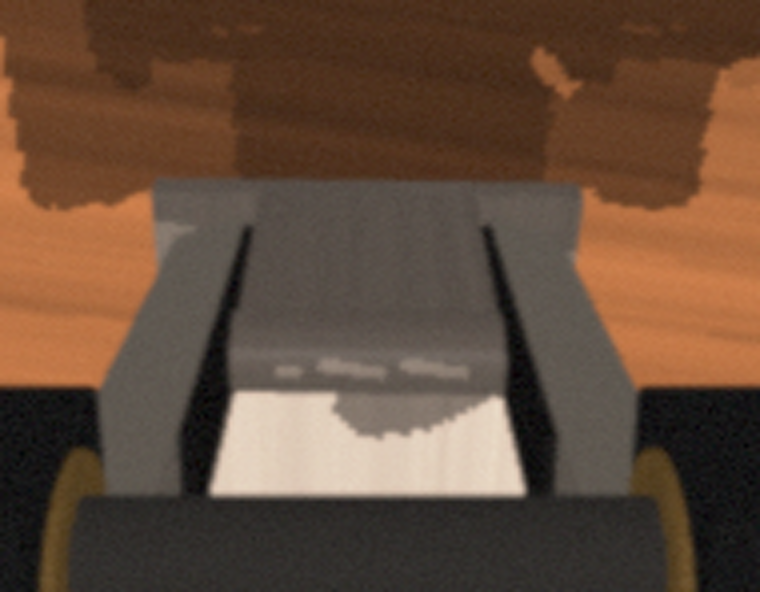

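View pics/t18b.png

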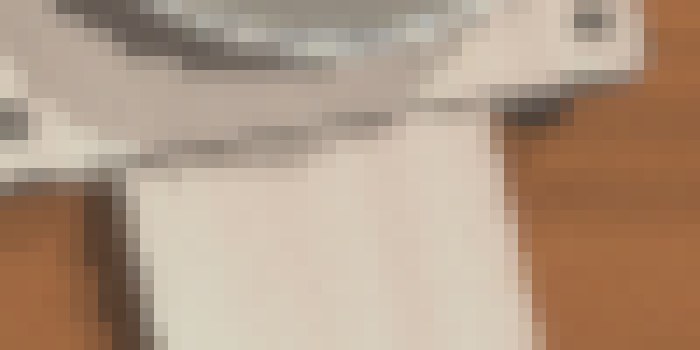

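Run:
```python
from plan import *
f=np.load("w19.npz");P=depth_pts(f["K"],f["E"],f["d"])
o,p,C=cur()
a=np.radians(9.0);x=np.array([np.cos(a),np.sin(a)]);y=np.array([-x[1],x[0]]);AX=np.array([.629,-.2075])
def tabx(P,d):
    X=(P[...,:2]-AX)@x;Y=(P[...,:2]-AX)@y
    k=(d>0)&(abs(Y)<.014)&(P[...,2]>.122)&(P[...,2]<.132)&(X<-.12)&(X>-.22);return k.sum(),(np.percentile(X[k],[5,50,95])*1000).round(1)
print("now",tabx(P,f["d"]))
g=np.load("w16.npz");print("shut",tabx(depth_pts(g["K"],g["E"],g["d"]),g["d"]))
# slide front edge in wrist view rows & side edge comparison
for n,fn in (("shut","s15.npz"),("now","s18.npz")):
    g=np.load(fn);P=depth_pts(g["K"],g["E"],g["d"]);X=(P[...,:2]-AX)@x;Y=(P[...,:2]-AX)@y
    k=(g["d"]>0)&(abs(Y)<.034)&(P[...,2]>.07)&(P[...,2]<.08)&(X<-.06)&(X>-.24);print(n,k.sum(),(np.percentile(X[k],[0,1,3])*1000).round(1))
for n,fn in (("shut","t13.npz"),("now","t18.npz")):
    g=np.load(fn);c=g["p"];
    if n=="shut": r=c[200:225,380:430]
    else: continue
    cv2.imwrite("pics/t13b.png",cv2.resize(r[:,:,::-1],None,fx=14,fy=14,interpolation=cv2.INTER_NEAREST))
for n,fn in (("shut","s15.npz"),("now","s18.npz")):
    cv2.imwrite(f"pics/edge_{n}.png",cv2.resize(np.load(fn)["p"][130:165,325:365,::-1],None,fx=14,fy=14,interpolation=cv2.INTER_CUBIC))
a=cv2.imread("pics/edge_shut.png");b=cv2.imread("pics/edge_now.png");cv2.imwrite("pics/edge.png",cv2.resize(np.hstack([a,b]),(800,350)))
```

```text
now (np.int64(932), array([-204.4, -201.3, -195.3]))
shut (np.int64(461), array([-144.9, -140.9, -134. ]))
shut 417 [-139.3 -135.8 -131.3]
now 747 [-198.4 -193.9 -189.5]
```

View pics/edge.png

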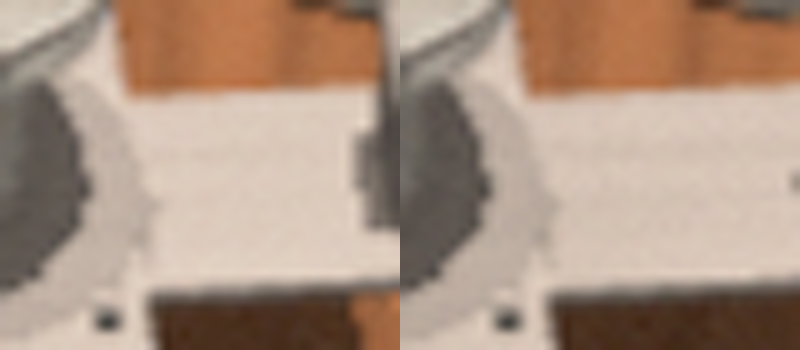

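View pics/t13b.png

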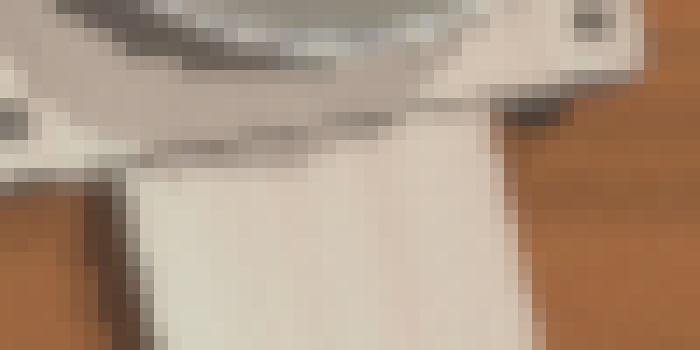

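>>> jog_arm:
  rows: [0, 0, 0, 0, 0, 0, 1, 0, 0, 0, 0, 0, 0, 1, 0, 0, 0, 0, 0, 0, 1, 0, 0, 0, 0, 0, 0, 1, 0, 0, 0, 0, 0, 0, 1, 0, 0, 0, 0, 0, 0, 1]

```text
time_s: 27.05
ee_pos: [0.4433, -0.2357, 0.0535]
eef_rot: [0.017, 1.395, 0.191]
force: [7.3, 8.1, -5.8]
grip_width: 0.0395
```

Run:
```python
from plan import *
o,p,C=cur();print(p,o["force"],o["qpos"].round(3),o["joint_vel"].round(3))
for n in ("side","top"):
    m=ctrl.camera_model(n);q,d=ctrl.camera(n);np.savez(n[0]+"20.npz",p=q,d=d,K=m["K"],E=m["extrinsics"])
    cv2.imwrite("pics/%s20.png"%n[0],q[:,:,::-1])
    c=q[140:190,285:350] if n=="side" else q[165:215,375:430]
    cv2.imwrite("pics/%s20b.png"%n[0],cv2.resize(c[:,:,::-1],None,fx=10,fy=10,interpolation=cv2.INTER_CUBIC))
```

```text
[ 0.44325044 -0.23572135  0.05354416] [ 7.25288207  8.08296921 -5.81824921] [-0.642  0.249  1.89   0.167  0.891 -2.484] [ 0.001  0.     0.    -0.001  0.     0.   ]
```

View pics/s20.png

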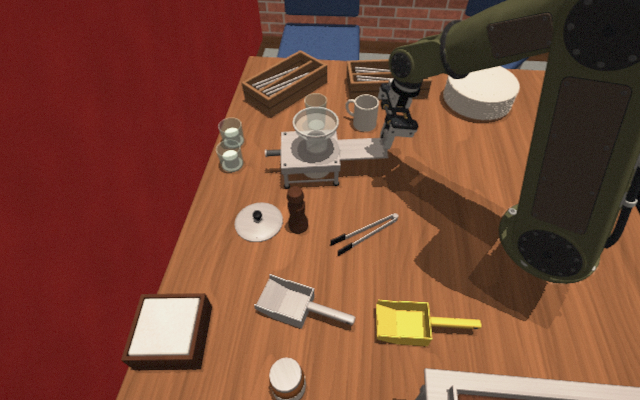

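View pics/t20.png

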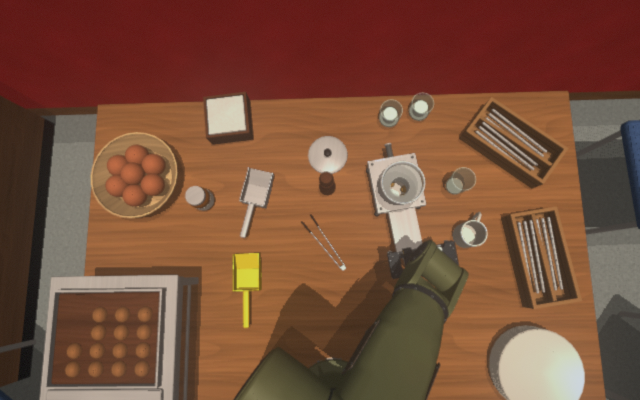

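View pics/t20b.png

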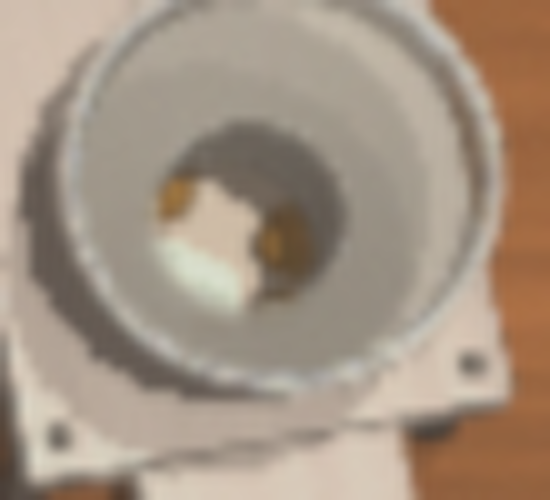

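View pics/s20b.png

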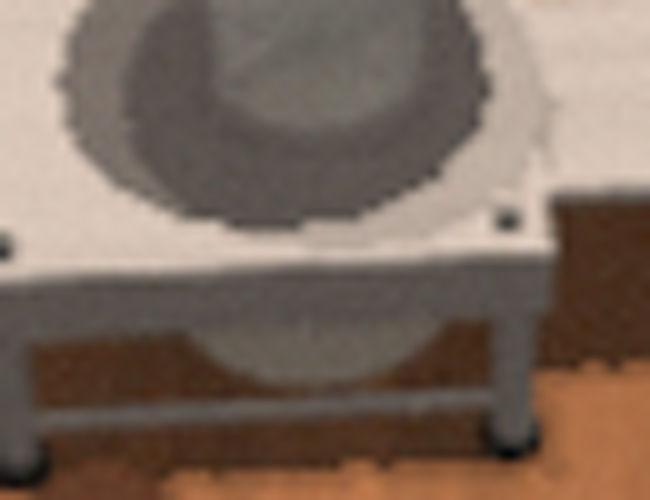

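Run:
```python
from plan import *
f=np.load("t20.npz");P=depth_pts(f["K"],f["E"],f["d"]);h=cv2.cvtColor(f["p"],cv2.COLOR_RGB2HSV)
for v in range(181,197,2): print(v,[(P[v,u,2]*1000).round().astype(int) for u in range(388,412,2)])
m=((h[...,1]>110)&(h[...,0]<28)).astype(np.uint8)
c=m[178:198,386:412];print(c)
for u,v in ((392,184),(403,189),(405,189),(403,193)): print(u,v,P[v,u].round(3))
```

```text
181 [np.int64(139), np.int64(134), np.int64(113), np.int64(80), np.int64(5), np.int64(7), np.int64(71), np.int64(88), np.int64(96), np.int64(115), np.int64(128), np.int64(132)]
183 [np.int64(141), np.int64(130), np.int64(28), np.int64(24), np.int64(2), np.int64(4), np.int64(4), np.int64(2), np.int64(82), np.int64(98), np.int64(119), np.int64(136)]
185 [np.int64(141), np.int64(125), np.int64(24), np.int64(6), np.int64(2), np.int64(6), np.int64(7), np.int64(6), np.int64(22), np.int64(90), np.int64(112), np.int64(133)]
187 [np.int64(138), np.int64(132), np.int64(6), np.int64(6), np.int64(5), np.int64(2), np.int64(4), np.int64(21), np.int64(29), np.int64(78), np.int64(110), np.int64(126)]
189 [np.int64(141), np.int64(131), np.int64(3), np.int64(4), np.int64(7), np.int64(8), np.int64(6), np.int64(22), np.int64(29), np.int64(76), np.int64(111), np.int64(134)]
191 [np.int64(148), np.int64(140), np.int64(129), np.int64(3), np.int64(4), np.int64(6), np.int64(6), np.int64(23), np.int64(21), np.int64(73), np.int64(130), np.int64(136)]
193 [np.int64(153), np.int64(145), np.int64(135), np.int64(1
[... 824 characters left out ...]
 0 0 1 1 1 0 0 0 0 0 0 0]
 [0 0 0 0 0 0 0 0 0 0 0 0 0 0 0 1 1 1 1 0 0 0 0 0 0 0]
 [0 0 0 0 0 0 0 0 0 0 0 0 0 0 0 1 1 1 1 0 0 0 0 0 0 0]
 [0 0 0 0 0 0 0 0 0 0 0 0 0 0 0 1 1 1 1 0 0 0 0 0 0 0]
 [0 0 0 0 0 0 0 0 0 0 0 0 0 0 0 0 1 1 1 0 0 0 0 0 0 0]
 [0 0 0 0 0 0 0 0 0 0 0 0 0 0 0 0 0 0 0 0 0 0 0 0 0 0]
 [0 0 0 0 0 0 0 0 0 0 0 0 0 0 0 0 0 0 0 0 0 0 0 0 0 0]
 [0 0 0 0 0 0 0 0 0 0 0 0 0 0 0 0 0 0 0 0 0 0 0 0 0 0]
 [0 0 0 0 0 0 0 0 0 0 0 0 0 0 0 0 0 0 0 0 0 0 0 0 0 0]
 [0 0 0 0 0 0 0 0 0 0 0 0 0 0 0 0 0 0 0 0 0 0 0 0 0 0]
 [0 0 0 0 0 0 0 0 0 0 0 0 0 0 0 0 0 0 0 0 0 0 0 0 0 0]]
392 184 [ 0.657 -0.199  0.026]
403 189 [ 0.64  -0.234  0.024]
405 189 [ 0.639 -0.239  0.027]
403 193 [ 0.631 -0.236  0.003]
```

Run:
```python
from station import ctrl
print(ctrl.hand_in(), ctrl.get_obs()["time_s"])
```

```text
the job is handed in; nothing more can be done
the job is handed in; nothing more can be done
```

I handed the job in at about 27 s with the gripper still holding the gate; the one thing I couldn't confirm is that all five balls are in the dish. I poured the balls into the funnel with the gate shut, set the empty scoop back where it had stood, then pulled the gate out by its tab.

**Last checks that agreed:**
- **Gate:** it is out by about 59 mm from the tool's travel, 59 mm from the side camera and 60–61 mm from the wrist camera, against a target of 60 mm. The arm was at rest, squeezing with 60 N, and the wrist force showed the spring pulling.
- **Scoop:** it stands level and empty on the table.
- **Surroundings:** I saw nothing else displaced and no stray balls on the table.

**Not fully confirmed:**
- **Ball count:** from above I could see two or three balls lying in the dish; the housing hides the rest. In the tube I had counted only four, and took the fifth to be hidden behind them. After the pull, the tube and scoop were both empty.
- **Engraved lines:** I couldn't see them in any picture, so the gate position rests on the measured travel alone.

**Disagreed:**
- **Fingertip position:** all three cameras put the real fingertips about 37 mm behind the reported TCP. My first two attempts to close on the handle therefore shut above it without moving the scoop, and I used the corrected offset from then on.
- **Gripper turn:** I also had to turn the gripper half a turn early on, because the last joint had reached its limit.

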